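# Probe check of a gearbox cover

## Task

Take the touch probe from its fork stand and touch its tip down gently on the middle of three spring-loaded feet, pressing each about half-way down for a moment: first the tool setter's, then the square foot and last the round foot on the gearbox cover. Then hang the probe upright in the fork again, as it was, and let go. Do not move the loose parts lying about the bench.

Things in the scene. Friction and masses are not known exactly. Their poses are not given: they have to be found in the camera images.
- probe: Touch probe, 160 mm long, upright, 0.25 kg, loose. Origin at the tip (lowest point), z up along the probe. From the tip up: steel stylus 10 to 14 mm thick to z = 90 mm; steel collar 48 mm across, z = 90 to 96 mm, which rests on the fork; black square grip 24 x 24 mm, z = 96 to 156 mm, its flats square to x and y. Grip it by the flats from above, near z = 135 mm
- probe_tip (a point): The probe's tip, same point as the probe's origin
- stand: Grey fork stand, fixed: base 100 x 100 mm, a post at the back (local x = 36 to 50 mm, 60 wide, 125 high) and two level prongs (x = -34 to 46 mm), top 130 mm high, with a 26 mm slot between them, open to the front (-x). Origin on the bench under the slot. The hung probe stands in the slot at local x = y = 0, tip 40 mm above the bench, collar on the prongs
- setter: Tool setter, fixed: aluminium block 62 x 62 mm, 60 mm high, on an 80 x 80 mm steel base, with a round spring-loaded foot 40 mm across on top. Origin at the centre of its underside, on the bench
- setter_top (a point): Centre of the setter's foot top, moves with it; 78 mm above the bench when up
- setter_plunger (a joint): How far the setter's foot is pressed down: 0 up, 0.008 m fully down (about 7 N)
- cover: Aluminium gearbox cover plate, fixed, 150 (x) x 200 (y) x 18 mm, with a low round boss in the middle. Origin at the centre of its underside; the square and the round foot stand on it, 62 mm to either side of its centre along its y, which is which varies
- square_foot: Square dark steel housing 44 x 44 mm, 34 mm high, fixed on the cover, with a square spring-loaded foot 32 x 32 mm on top. Origin at the centre of its underside
- square_foot_top (a point): Centre of the square foot's top, moves with it; 70 mm above the bench when up
- square_foot_plunger (a joint): How far the square foot is pressed down: 0 up, 0.008 m fully down (about 7 N)
- round_foot: Round dark steel housing 46 mm across, 62 mm high, fixed on the cover, with a round spring-loaded foot 34 mm across on top. Origin at the centre of its underside
- round_foot_top (a point): Centre of the round foot's top, moves with it; 98 mm above the bench when up
- round_foot_plunger (a joint): How far the round foot is pressed down: 0 up, 0.008 m fully down (about 7 N)
- spindle: Loose steel spindle standing upright, 68 mm across, 170 mm high, origin under its centre; bystander
- gear: Loose steel gear with a hub, lying flat, 70 mm across, 48 mm high, origin under its centre; bystander
- bolt: Loose steel bolt lying along its x, 112 mm long, 24 mm high; bystander
- calculator: Black pocket calculator lying flat, 150 x 72 x 15 mm; bystander
- bearing: Loose steel bearing ring lying flat, 70 mm across, 18 mm high; bystander
Things that resemble listed ones, but are neither listed nor needed, are in the scene too. Leave any orange look-alike of the probe alone. What is shaped like the stand but orange is not meant.

How it is judged:
By the outcome, as a careful person would: the job done as asked, in the order asked, and still so for the second after the job is handed in, with the robot touching nothing.
It also fails if it takes over 64 s, if anything falls off the work surface, if the arm or the gripper's body presses on something with over 40 N, if the wrist force passes 120 N, or if a joint passes its speed limit or range.

## Robot

A 7-joint arm with a two-finger parallel gripper is mounted at the origin on the work surface. World frame = base frame: x ahead of the robot, y to its left, z up, the work surface at z = 0. Lengths are in mm, angles in rad, forces in N, time in s.
With the tool pointing down it reaches from about 425 to 875 mm from the base axis. Payload 8.4 kg.
Tool frame: the origin (TCP) lies at the very end of the fingers, on their centre line; the grasp point (between the pads) lies 19 mm behind it (manip.tcp_to_grasp is the distance from the TCP to the grasp point, in mm); x points along the fingers, z is the direction in which the jaws open and shut, and the axes are right-handed (so a half turn about x gives the same grasp; the last joint's range is limited). The gripper opens to 87 mm and grips with 3 to 60 N. Pads are 19 mm wide; open, the fingers measure 117 mm over their backs; the gripper's body (75 mm by 190 mm) begins 51 mm behind the grasp point.
Start: joints at [1.228, 0.333, 0.04, 1.465, -0.013, 1.343, -0.059], TCP at [156.884, -630.754, 222.546] pointing down, gripper open.
Joint ranges: [-2.58, 2.58], [-0.38, 2.09], [-1.3, 1.39], [0.25, 2.4], [-1.5, 4.64], [0.08, 2.09], [-2.65, 2.65]. Speed limits (rad/s): [2.22, 2.22, 2.79, 2.79, 3.14, 3.14, 3.14].

## Interface

Orientations are given as a 3x3 rotation matrix whose columns are the frame's x, y, z axes.
In Python, from workcell import manip gives the robot as it stands.
- The arm moves only by the tool move_arm, never from a script. Its argument "commands" is a list of rows, each an object with "jaw": the gripper command: -1 is shut, 1 is fully open, values between are in proportion; "linear": the shift along the tool's x, y, z in m, a list of three; "twist": the turn about the tool's x in rad. In form: [{"jaw": jaw, "linear": [tx, ty, tz], "twist": twist}, ...]. A call has 1 to 10 rows; each row shifts and turns the commanded pose from where the row before left it, along the tool's axes as they then stand; what a row does not reach is not made up. A row lasts 1/8 s, in which the tool goes at most 62.5 mm and 10.7 degrees, less where a joint would pass 70% of its speed; a pose out of reach is approached as far as the arm can. A call with a gripper value outside its range is refused whole. The fingers move at their own pace and stop on an object; "squeeze" is the grip in N (left out, the last holds). Time passes only in rows, so rows that do not move let the fingers close. It gives the time, the measured TCP pose, the force and the opening at its end, in the units of the state.
- manip.state(): the state, without advancing time (a new reading comes with each control period).
- manip.capture(name): name is "side" or "top" or "wrist"; returns the picture (384x512x3 uint8, red, green, blue); there is no depth.
- manip.camera_model(name): a dict with "vertical_fov" (degrees; the focal length in pixels is half the picture's height over the tangent of half this angle, whatever the lens; pixels are square), "cx", "cy" (the principal point, pixels), "world_to_cam" (4x4, takes a point from world to camera coordinates). Camera axes: x right, y up, looking along -z (the intrinsics and any distortion apply to the point x, -y, -z); pixel columns grow to the right and rows downward; lengths in mm; the calibration is good to about 2 mm. The wrist camera is an equidistant fisheye: a pixel r from the principal point sees the ray r / f radians off the axis. A picture is of the moment at which its call begins: read the wrist's pose just before it. camera_model takes no time and is no camera call; for the wrist camera it gives the pose at the moment of the call.
- manip.job_done(): hands the job in, once; it reports no verdict.
The state is a dict: "t": time; "joint_positions": joint angles; "dq": joint speeds; "tau": joint torques, N m; "tool_pos": TCP position; "eef_rot": TCP orientation; "force": force on the tool from outside, world axes, zero at the start; "ft_torque": the same for the moment, N m; "grip_width": finger opening in mm.
Only numpy, scipy, OpenCV 4.12 (cv2) and the standard library are available. Lean on these libraries where they do the work, as an engineer would, in place of code of your own. Each camera call takes 0.05 s, during which the arm holds its last target.

## Working session

There is one attempt and no reset: what is moved stays moved. The work goes in short steps, Python scripts to look and compute and a tool call to move; the robot and the scene stay as the last step left them, time stands still between calls to the robot, and variables do not carry over. Pictures are saved under pics/ and viewed, and the job is handed in when it is done.

Besides the shell and the picture viewer there is one more tool, called after ">>>" by a JSON object that holds its "method" and its "body", one argument or row to a line. move_arm: Moves the arm, as the interface text tells. Its arguments: {"type":"object","properties":{"commands":{"type":"array"},"squeeze":{"type":"number"}},"required":["commands"]}

```bash
mkdir -p pics; ls; python3 - <<'E'
from workcell import manip
import cv2,json,numpy as np
s=manip.state()
for k,v in s.items(): print(k,np.round(v,3).tolist())
for n in("side","top","wrist"):
    m=manip.camera_model(n); print(n,{k:np.round(v,3).tolist() if not isinstance(v,str) else v for k,v in m.items()})
    im=manip.capture(n); cv2.imwrite(f"pics/{n}0.png",im[:,:,::-1])
print(manip.tcp_to_grasp)
E
```

```text
pics
t 0.0
joint_positions [1.228, 0.334, 0.04, 1.466, -0.013, 1.343, -0.058]
dq [0.0, 0.0, 0.0, 0.002, 0.001, 0.001, -0.002]
tau [0.001, -65.636, 1.336, -40.38, -0.06, 0.045, 0.0]
tool_pos [156.74, -630.314, 221.663]
eef_rot [[-0.001, 0.97, 0.241], [0.002, 0.241, -0.97], [-1.0, -0.0, -0.002]]
force [-0.324, 0.414, -0.406]
ft_torque [-0.024, 0.015, -0.036]
grip_width 87.219
side {'vertical_fov': 47.623, 'cx': 252.431, 'cy': 183.749, 'world_to_cam': [[-0.855, -0.519, -0.01, 373.668], [0.404, -0.677, 0.616, -231.814], [-0.326, 0.522, 0.788, -1053.937], [0.0, 0.0, 0.0, 1.0]]}
top {'vertical_fov': 55.003, 'cx': 257.139, 'cy': 185.433, 'world_to_cam': [[-0.015, -1.0, 0.006, -4.938], [0.995, -0.014, 0.097, -453.454], [-0.097, 0.007, 0.995, -991.146], [0.0, 0.0, 0.0, 1.0]]}
wrist {'vertical_fov': 65.706, 'cx': 257.908, 'cy': 193.142, 'world_to_cam': [[0.241, -0.971, -0.002, -648.102], [0.928, 0.231, -0.293, 34.337], [0.285, 0.069, 0.956, -392.306], [0.0, 0.0, 0.0, 1.0]]}
18.700000000000003
```

View pics/top0.png

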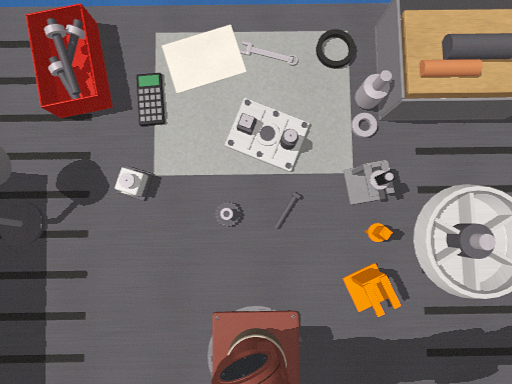

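View pics/side0.png

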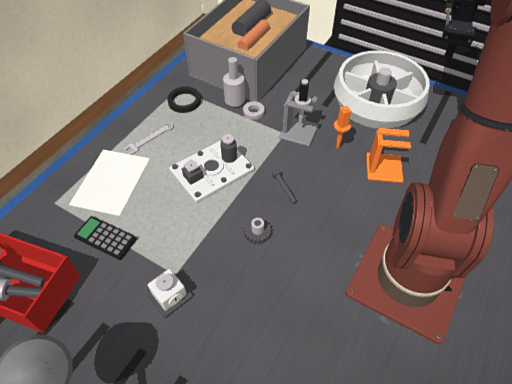

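View pics/wrist0.png

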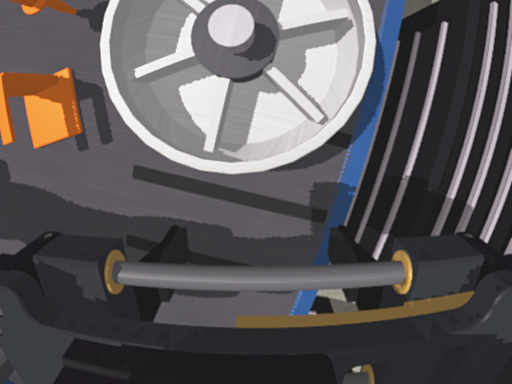

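Probe candidates in the top view:
- Black-gripped probe in the grey fork at about (382,178). This matches the description.
- Orange look-alike at (378,232), to be left alone.
- Orange stand at (372,290), not meant.
- Spindle at (372,92), a bystander.

I choose the black one and check it in a close crop.

```bash
python3 - <<'E'
import cv2
t=cv2.imread("pics/top0.png"); s=cv2.imread("pics/side0.png")
def crop(im,x0,y0,w,h,f,n): cv2.imwrite("pics/"+n,cv2.resize(im[y0:y0+h,x0:x0+w],None,fx=f,fy=f,interpolation=cv2.INTER_CUBIC))
crop(t,335,145,80,60,10,"c_stand.png")
crop(t,220,95,100,75,8,"c_cover.png")
crop(t,105,155,60,45,10,"c_setter.png")
crop(s,270,70,80,80,7,"c_sstand.png")
crop(s,165,125,100,75,8,"c_scover.png")
crop(s,140,260,60,60,8,"c_ssetter.png")
E
```

```text
(no output)
```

View pics/c_stand.png

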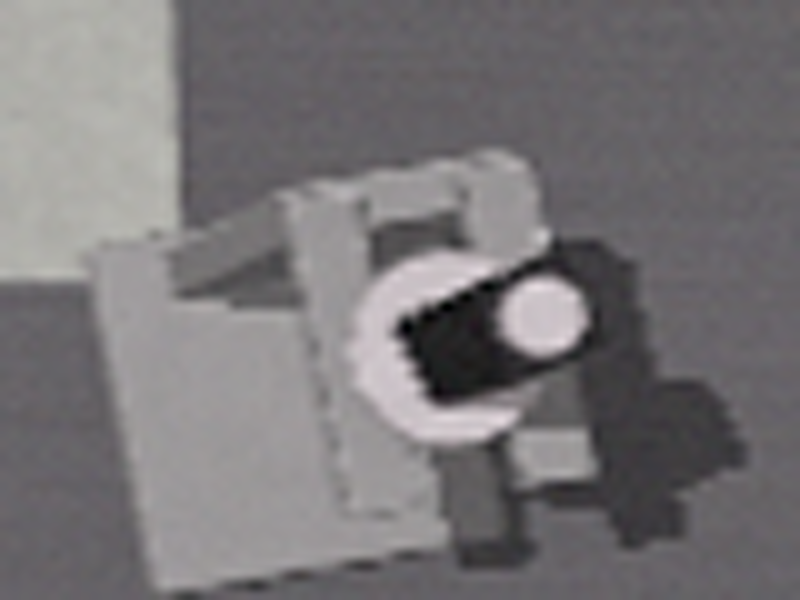

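View pics/c_cover.png

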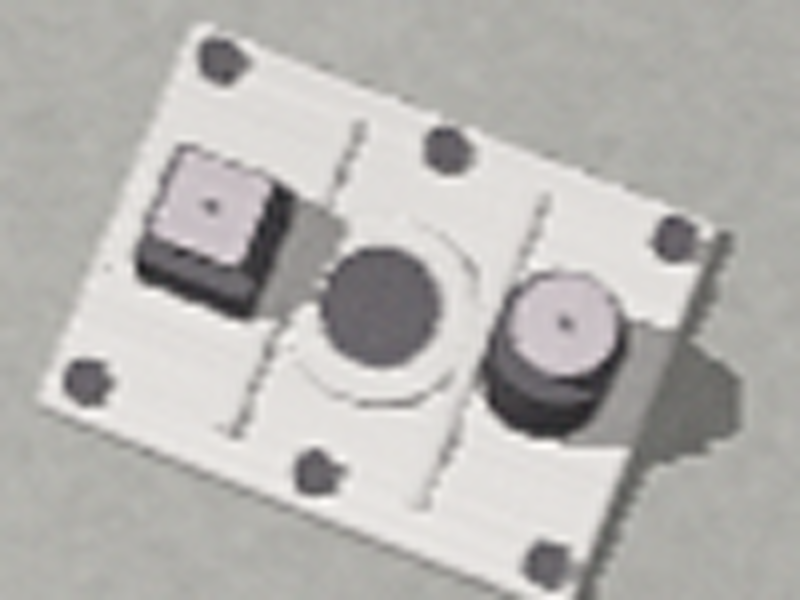

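View pics/c_setter.png

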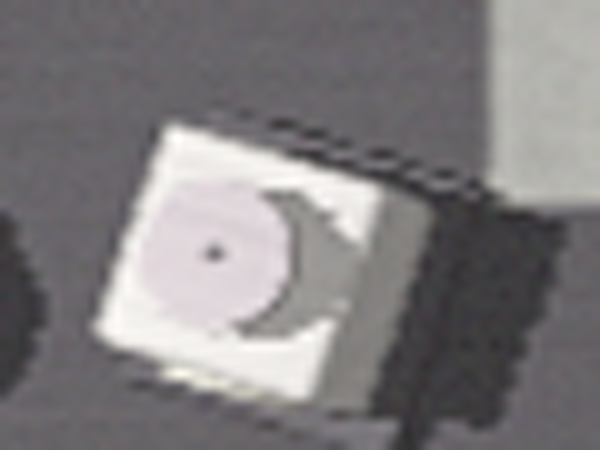

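View pics/c_sstand.png

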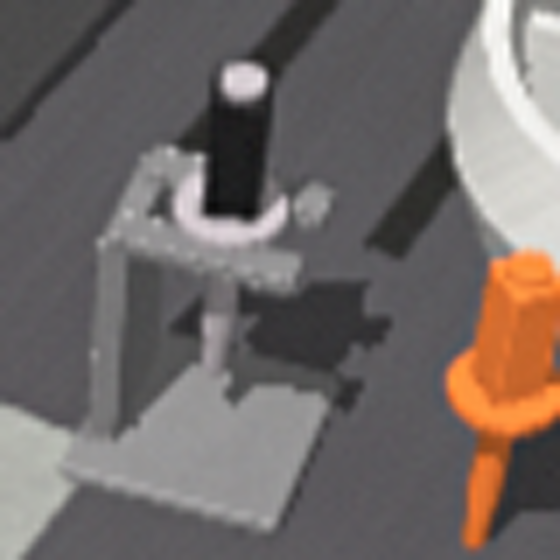

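View pics/c_scover.png

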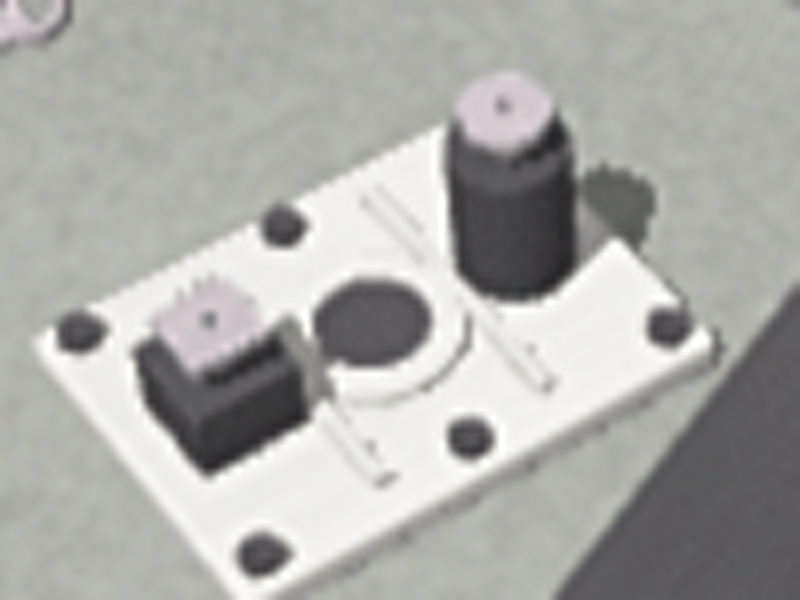

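View pics/c_ssetter.png

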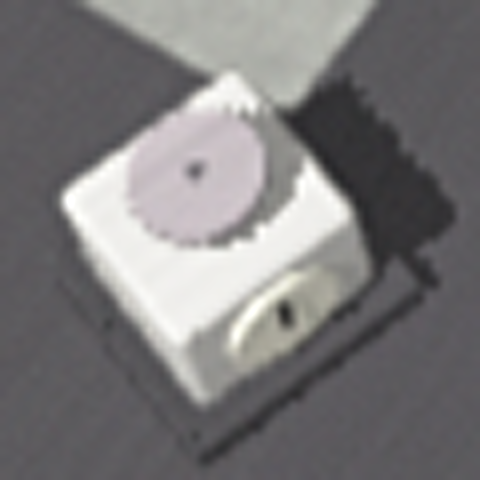

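```bash
cat > h.py <<'E'
import numpy as np, cv2
from scipy.optimize import least_squares
from workcell import manip
def proj(m,P,wrist=False):
    P=np.atleast_2d(P).astype(float); W=np.array(m["world_to_cam"])
    c=P@W[:3,:3].T+W[:3,3]; x,y,z=c[:,0],-c[:,1],-c[:,2]
    f=192/np.tan(np.radians(m["vertical_fov"])/2)
    if wrist:
        r=np.hypot(x,y); th=np.arctan2(r,z); k=f*th/np.maximum(r,1e-9)
        return np.c_[m["cx"]+x*k,m["cy"]+y*k]
    return np.c_[m["cx"]+f*x/z,m["cy"]+f*y/z]
def ray(m,uv,wrist=False):
    W=np.array(m["world_to_cam"]); f=192/np.tan(np.radians(m["vertical_fov"])/2)
    a=(uv[0]-m["cx"])/f; b=(uv[1]-m["cy"])/f
    if wrist:
        r=np.hypot(a,b); d=np.array([a*np.sin(r)/max(r,1e-9),-b*np.sin(r)/max(r,1e-9),-np.cos(r)])
    else: d=np.array([a,-b,-1])
    return -W[:3,:3].T@W[:3,3], W[:3,:3].T@d
def atz(m,uv,z,wrist=False):
    o,d=ray(m,uv,wrist); return o+d*(z-o[2])/d[2]
def tri(obs):
    A=np.zeros((3,3));b=np.zeros(3)
    for m,uv in obs:
        o,d=ray(m,uv); d=d/np.linalg.norm(d); Q=np.eye(3)-np.outer(d,d); A+=Q;b+=Q@o
    return np.linalg.solve(A,b)
def cr(x0,y0,f,u,v): return (x0+(u+.5)/f-.5, y0+(v+.5)/f-.5)
E
python3 - <<'E'
from h import *
T=manip.camera_model("top");S=manip.camera_model("side")
np.set_printoptions(precision=1,suppress=True)
pts={"probe":(200,cr(335,145,10,542,315),cr(270,70,7,244,82)),
"setter":(78,cr(105,155,10,213,252),cr(140,260,8,196,170)),
"square":(70,cr(220,95,8,211,206),cr(165,125,8,208,320)),
"round":(98,cr(220,95,8,566,323),cr(165,125,8,503,105))}
for k,(z,a,b) in pts.items():
    print(k,a,b,"top",atz(T,a,z)[:2],"side",atz(S,b,z)[:2],"tri",tri([(T,a),(S,b)]))
# stand base corners top
for uv in [(95,255),(160,590),(450,545)]: print("stand base",atz(T,cr(335,145,10,*uv),0))
for uv in [(62,468),(272,530),(328,405)]: print("stand base side",atz(S,cr(270,70,7,*uv),0))
for uv in [(345,512),(440,515),(285,190),(595,475)]: print("prong",atz(T,cr(335,145,10,*uv),130))
for uv in [(397,325),(435,402),]: print("grip bottom",atz(T,cr(335,145,10,*uv),136))
for uv in [(205,215),(252,217),]: print("grip bottom side",atz(S,cr(270,70,7,*uv),136))
E
```

```text
probe (388.75, 176.05) (304.42857142857144, 81.28571428571429) top [ 453.3 -309.5] side [ 454.  -309.4] tri [ 453.6 -309.2  200.3]
setter (125.85, 179.75) (164.0625, 280.8125) top [467.5 329.2] side [468.1 328.5] tri [467.4 328.8  79.2]
square (245.9375, 120.3125) (190.5625, 164.5625) top [623.2  16.2] side [625.   16.2] tri [623.7  16.6  70.9]
round (290.3125, 134.9375) (227.4375, 137.6875) top [575.4 -98.2] side [577.8 -99. ] tri [575.7 -97.6 100.2]
stand base [ 495.7 -257.5    0. ]
stand base [ 400.9 -272.2    0. ]
stand base [ 412.3 -354.1    0. ]
stand base side [ 500.9 -261.2    0. ]
stand base side [ 403.9 -275.2    0. ]
stand base side [ 416.9 -357.1    0. ]
prong [ 413.6 -284.5  130. ]
prong [ 412.6 -307.8  130. ]
prong [ 493.5 -273.1  130. ]
prong [ 421.8 -346.3  130. ]
grip bottom [ 458.9 -297.4  136. ]
grip bottom [ 439.8 -305.8  136. ]
grip bottom side [ 460.7 -299.2  136. ]
grip bottom side [ 443.5 -307.9  136. ]
```

The choice is confirmed: the grey fork, black grip and steel collar are at (380,178). The orange ones are different objects. Both cameras agree to about 2 mm and the heights match: probe (453.6,-309.3), setter (467.7,328.9), square foot (624,16.4), round foot (576.3,-98.2). The grip yaw is about 25°. I'll rise and move over the probe.

>>> {"method": "move_arm", "body": {
  "commands": [
    {"jaw": 1,"linear": [-0.04,0,0],"twist": 0},
    {"jaw": 1,"linear": [-0.04,0,0],"twist": 0},
    {"jaw": 1,"linear": [0,0.045,-0.03],"twist": -0.05},
    {"jaw": 1,"linear": [0,0.045,-0.03],"twist": -0.05},
    {"jaw": 1,"linear": [0,0.045,-0.03],"twist": -0.05},
    {"jaw": 1,"linear": [0,0.045,-0.03],"twist": -0.04},
    {"jaw": 1,"linear": [0,0.045,-0.03],"twist": 0},
    {"jaw": 1,"linear": [0,0.045,-0.03],"twist": 0},
    {"jaw": 1,"linear": [0,0.045,-0.03],"twist": 0},
    {"jaw": 1,"linear": [0,0,0],"twist": 0}
  ],
  "squeeze": 40
}}

```text
t: 1.4
tool_pos: [377.2, -318.2, 302.8]
eef_rot: [[0.001, 0.904, 0.427], [0.0, 0.427, -0.904], [-1.0, 0.001, -0.0]]
force: [-0.4, -1.0, -0.2]
grip_width: 86.5
```

```bash
cat > st.py <<'E'
from h import *
np.set_printoptions(precision=3,suppress=True)
s=manip.state(); print(s["t"],s["tool_pos"],"F",s["force"],"w",s["grip_width"]); print(np.array(s["eef_rot"])); print("q",np.array(s["joint_positions"]))
R=np.array(s["eef_rot"]); p=np.array(s["tool_pos"])
E
python3 - <<'E'
from st import *
m=manip.camera_model("wrist"); cv2.imwrite("pics/w1.png",manip.capture("wrist")[:,:,::-1])
import json; json.dump({k:(v if np.isscalar(v) else np.array(v).tolist()) for k,v in m.items()},open("w1.json","w"))
print(proj(m,[[453.6,-309.3,200]],True), R.T@(np.array([453.6,-309.3,200])-p))
E
```

```text
1.4 [ 377.204 -318.222  302.81 ] F [-0.364 -1.025 -0.207] w 86.53421542468702
[[ 0.001  0.904  0.427]
 [ 0.     0.427 -0.904]
 [-1.     0.001 -0.   ]]
q [ 0.867 -0.005 -0.253  1.695 -0.002  1.452 -0.516]
[[286.586 115.273]] [102.877  72.797  24.554]
```

View pics/w1.png

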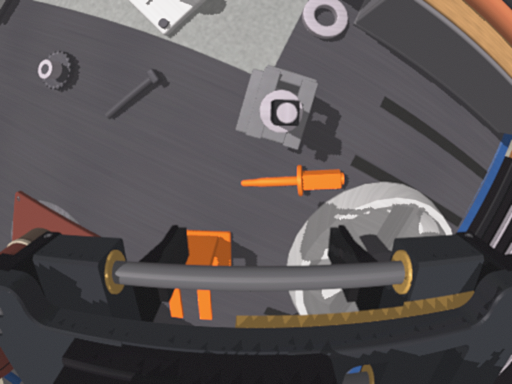

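```bash
python3 - <<'E'
from st import *
for n in("top","side"):
    cv2.imwrite(f"pics/{n}1.png",manip.capture(n)[:,:,::-1])
a=cv2.imread("pics/top1.png");b=cv2.imread("pics/side1.png")
c=np.hstack([cv2.resize(a[140:340,300:450],None,fx=2.6,fy=2.6),cv2.resize(b[60:260,260:410],None,fx=2.6,fy=2.6)])
cv2.imwrite("pics/c1.png",c)
w=cv2.imread("pics/w1.png"); cv2.imwrite("pics/cw1.png",cv2.resize(w[55:160,220:340],None,fx=6,fy=5.7,interpolation=cv2.INTER_CUBIC) if 0 else cv2.resize(w[60:155,225:345],None,fx=6,fy=6,interpolation=cv2.INTER_CUBIC))
E
```

```text
1.45 [ 375.594 -320.706  302.648] F [-0.515 -1.415  0.133] w 87.2167641644194
[[ 0.     0.906  0.424]
 [-0.     0.424 -0.906]
 [-1.    -0.     0.   ]]
q [ 0.868 -0.005 -0.25   1.694 -0.001  1.452 -0.514]
```

View pics/c1.png

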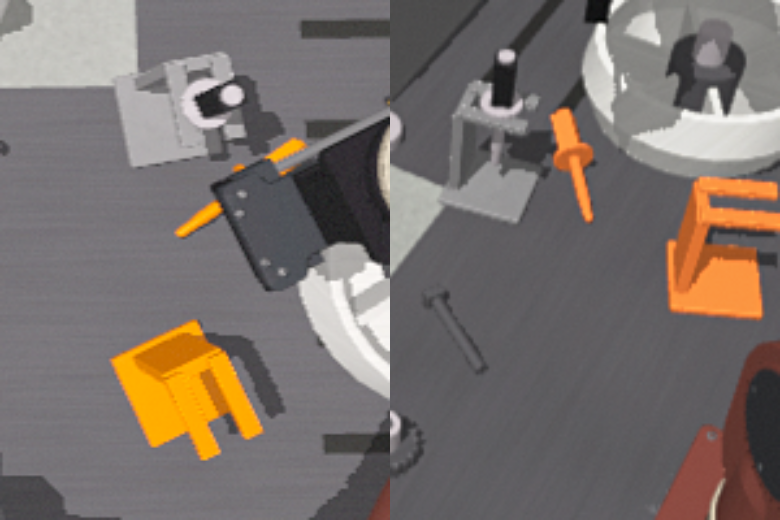

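View pics/cw1.png

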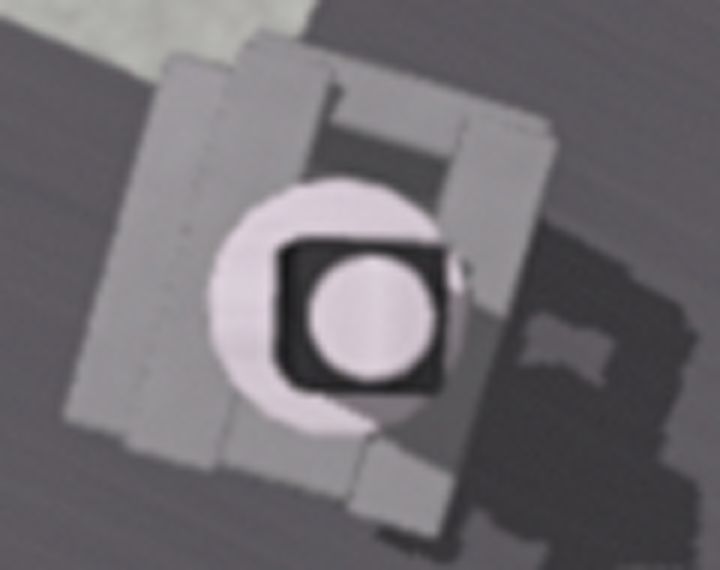

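The orange look-alike was standing unsupported and has since toppled. It now lies at about (295,180) in the wrist view. My fingers were never below z = 222, and no contact force showed. I'll leave it alone. The grip flats are square to the wrist image, so the jaws are aligned. The probe cap centre is at (286.6,112.2).

```bash
python3 - <<'E'
from st import *
import json; m=json.load(open("w1.json"))
print(atz(m,cr(225,60,6,372,316),200,True))
# grip edges at top z=196: left bottom.. corners
c=[cr(225,60,6,*u) for u in [(445,243),(443,392)]]
q=[atz(m,u,196,True) for u in c]; print(q); d=q[0]-q[1]; print(np.linalg.norm(d),np.degrees(np.arctan2(d[1],d[0])), "tool y deg",np.degrees(np.arctan2(R[1,1],R[0,1])))
c=[cr(225,60,6,*u) for u in [(275,300),(275,370)]]
print(R.T@(np.array([453.6,-309.5,200])-p))
E
```

```text
1.55 [ 374.041 -323.02   302.426] F [-0.877 -0.87  -0.932] w 86.53969168878024
[[-0.     0.908  0.419]
 [-0.     0.419 -0.908]
 [-1.    -0.001 -0.   ]]
q [ 0.871 -0.004 -0.247  1.694 -0.     1.452 -0.514]
[ 456.032 -308.116  200.   ]
[array([ 470.973, -313.505,  196.   ]), array([ 450.523, -323.206,  196.   ])]
22.63481668804991 25.378664791714666 tool y deg 24.80159490314307
[102.386  77.944  21.101]
```

>>> {"method": "move_arm", "body": {
  "commands": [
    {"jaw": 1,"linear": [0,0.03,0.01],"twist": -0.01},
    {"jaw": 1,"linear": [0,0.03,0.01],"twist": 0},
    {"jaw": 1,"linear": [0.0,0.019,0.001],"twist": 0},
    {"jaw": 1,"linear": [0.03,0,0],"twist": 0},
    {"jaw": 1,"linear": [0.03,0,0],"twist": 0},
    {"jaw": 1,"linear": [0,0,0],"twist": 0},
    {"jaw": 1,"linear": [0,0,0],"twist": 0},
    {"jaw": 1,"linear": [0,0,0],"twist": 0}
  ]
}}

```text
t: 2.55
tool_pos: [455.6, -308.1, 244.1]
eef_rot: [[0.002, 0.903, 0.429], [-0.001, 0.429, -0.903], [-1.0, 0.001, 0.002]]
force: [0.2, 0.2, -1.2]
grip_width: 87.1
```

```bash
python3 - <<'E'
from st import *
m=manip.camera_model("wrist"); cv2.imwrite("pics/w2.png",manip.capture("wrist")[:,:,::-1])
import json; json.dump({k:(v if np.isscalar(v) else np.array(v).tolist()) for k,v in m.items()},open("w2.json","w"))
print(proj(m,[[453.6,-309.3,200]],True), R.T@(np.array([453.6,-309.3,200])-p),proj(m,[p],True))
E
```

```text
2.55 [ 455.553 -308.109  244.098] F [ 0.242  0.209 -1.221] w 87.08291952825468
[[ 0.002  0.903  0.429]
 [-0.001  0.429 -0.903]
 [-1.     0.001  0.002]]
q [ 0.793  0.136 -0.307  1.668  0.042  1.342 -0.649]
[[259.206 220.116]] [44.096 -2.323  0.155] [[259.215 243.913]]
```

View pics/w2.png

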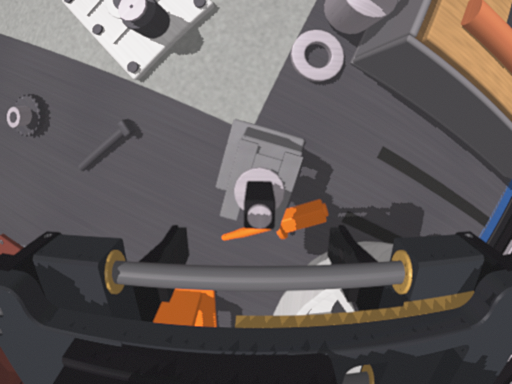

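```bash
python3 - <<'E'
from st import *
import json; m=json.load(open("w2.json"))
w=cv2.imread("pics/w2.png"); cv2.imwrite("pics/cw2.png",cv2.resize(w[160:250,210:330],None,fx=6.5,fy=6.5,interpolation=cv2.INTER_CUBIC))
for uv in [(259.5,214),(259.5,216),(259.5,218)]:
    P=atz(m,uv,200,True);print(P, R.T@(P-p))
E
```

```text
2.6 [ 455.472 -308.026  243.878] F [ 0.35  -0.242  1.235] w 86.78065911590947
[[ 0.002  0.903  0.429]
 [-0.001  0.429 -0.903]
 [-1.     0.001  0.002]]
q [ 0.793  0.136 -0.307  1.668  0.042  1.342 -0.649]
[ 458.123 -307.388  200.   ] [43.881  2.629  0.489]
[ 456.682 -308.074  200.   ] [43.88   1.033  0.491]
[ 455.234 -308.765  200.   ] [43.878 -0.571  0.493]
```

View pics/cw2.png

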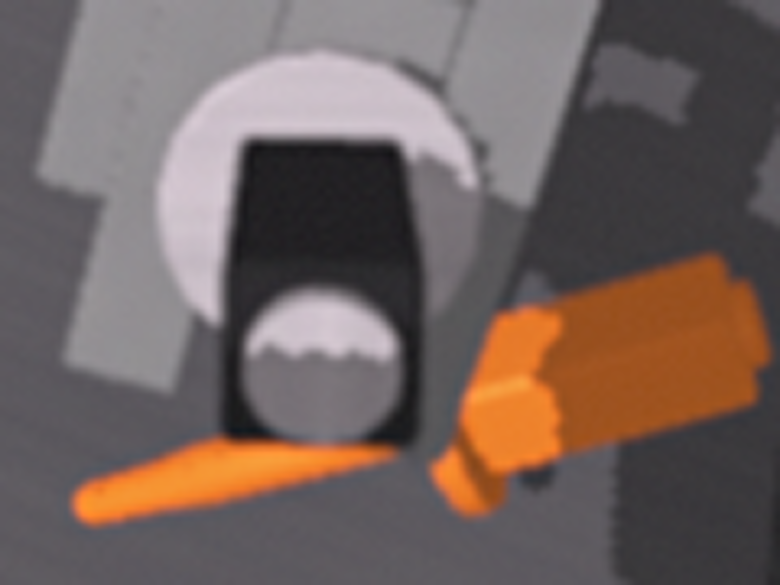

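Cap centre at about (259.6,216): the jaws are aligned and within about 1–2 mm of centre. Descending and gripping.

>>> {"method": "move_arm", "body": {
  "commands": [
    {"jaw": 1,"linear": [0.03,0,0],"twist": 0},
    {"jaw": 1,"linear": [0.03,0,0],"twist": 0},
    {"jaw": 1,"linear": [0.028,0,0],"twist": 0},
    {"jaw": 1,"linear": [0,0,0],"twist": 0},
    {"jaw": 1,"linear": [0,0,0],"twist": 0},
    {"jaw": -1,"linear": [0,0,0],"twist": 0},
    {"jaw": -1,"linear": [0,0,0],"twist": 0},
    {"jaw": -1,"linear": [0,0,0],"twist": 0},
    {"jaw": -1,"linear": [0,0,0],"twist": 0},
    {"jaw": -1,"linear": [0,0,0],"twist": 0}
  ],
  "squeeze": 30
}}

```text
t: 3.85
tool_pos: [455.1, -307.6, 154.6]
eef_rot: [[-0.0, 0.903, 0.429], [0.0, 0.429, -0.903], [-1.0, 0.0, -0.0]]
force: [-0.3, 0.1, -0.9]
grip_width: 45.0
```

```bash
python3 - <<'E'
from st import *
cv2.imwrite("pics/s3.png",cv2.resize(manip.capture("side")[50:170,230:390,::-1],None,fx=4.5,fy=4.5))
E
```

```text
3.85 [ 455.061 -307.596  154.567] F [-0.267  0.128 -0.876] w 45.03053618194285
[[-0.     0.903  0.429]
 [ 0.     0.429 -0.903]
 [-1.     0.    -0.   ]]
q [ 0.788  0.196 -0.308  1.787  0.064  1.168 -0.667]
```

View pics/s3.png

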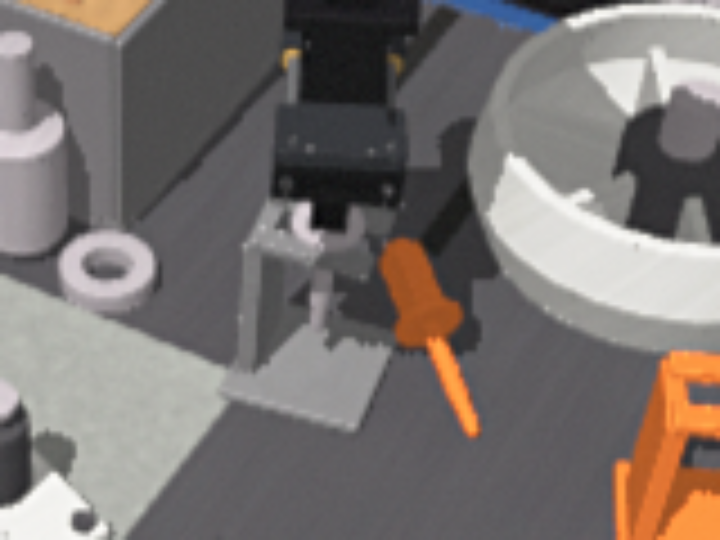

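The jaws are still closing, with the opening at 45 mm. I'll keep closing.

>>> {"method": "move_arm", "body": {
  "commands": [
    {"jaw": -1,"linear": [0,0,0],"twist": 0},
    {"jaw": -1,"linear": [0,0,0],"twist": 0},
    {"jaw": -1,"linear": [0,0,0],"twist": 0},
    {"jaw": -1,"linear": [0,0,0],"twist": 0},
    {"jaw": -1,"linear": [0,0,0],"twist": 0}
  ]
}}

```text
t: 4.53
tool_pos: [455.2, -307.7, 154.7]
eef_rot: [[0.0, 0.903, 0.429], [-0.0, 0.429, -0.903], [-1.0, 0.0, 0.0]]
force: [0.9, -0.9, -0.3]
grip_width: 23.9
```

Gripped at 23.9 mm. Tip height is TCP z − 114.7, and the home TCP is (455.2,-307.7,154.7). Lifting.

>>> {"method": "move_arm", "body": {
  "commands": [
    {"jaw": -1,"linear": [-0.01,0,0],"twist": 0},
    {"jaw": -1,"linear": [-0.025,0,0],"twist": 0},
    {"jaw": -1,"linear": [-0.025,0,0],"twist": 0},
    {"jaw": -1,"linear": [-0.025,0,0],"twist": 0},
    {"jaw": -1,"linear": [-0.025,0,0],"twist": 0},
    {"jaw": -1,"linear": [0,0,0],"twist": 0},
    {"jaw": -1,"linear": [0,0,0],"twist": 0},
    {"jaw": -1,"linear": [0,0,0],"twist": 0}
  ]
}}

```text
t: 5.52
tool_pos: [454.5, -307.2, 263.2]
eef_rot: [[-0.002, 0.903, 0.429], [0.001, 0.429, -0.903], [-1.0, -0.001, -0.002]]
force: [0.2, 0.3, -3.3]
grip_width: 23.6
```

```bash
python3 - <<'E'
from st import *
S=manip.camera_model("side");a=p+[0,0,-114.7]
cv2.imwrite("pics/s4f.png",manip.capture("side")[:,:,::-1]);cv2.imwrite("pics/t4f.png",manip.capture("top")[:,:,::-1])
print(proj(S,[a,a+[0,0,90],a+[0,0,50]]))
b=cv2.imread("pics/s4f.png");cv2.imwrite("pics/s4.png",cv2.resize(b[20:140,230:370],None,fx=5,fy=5,interpolation=cv2.INTER_CUBIC))
E
```

```text
5.525 [ 454.466 -307.247  263.194] F [ 0.173  0.33  -3.257] w 23.57269629202079
[[-0.002  0.903  0.429]
 [ 0.001  0.429 -0.903]
 [-1.    -0.001 -0.002]]
q [ 0.793  0.128 -0.307  1.637  0.039  1.385 -0.646]
[[302.41   96.059]
 [305.11   70.242]
 [303.871  82.091]]
```

View pics/s4.png

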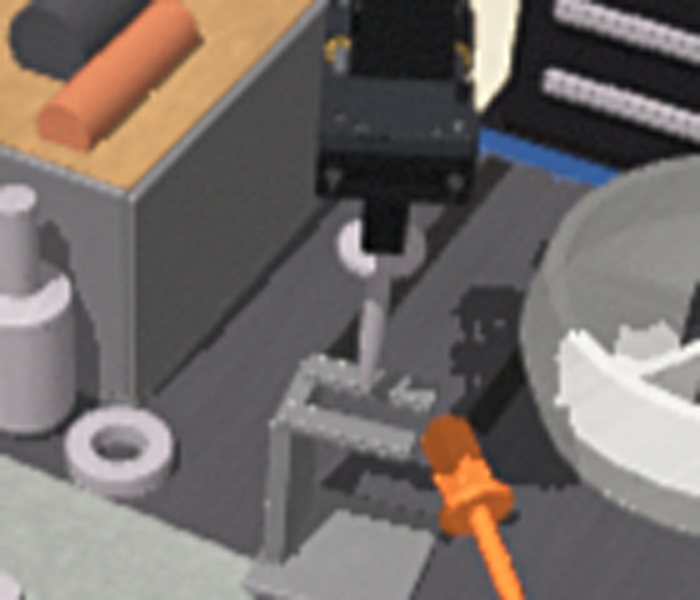

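>>> {"method": "move_arm", "body": {
  "commands": [
    {"jaw": -1,"linear": [0,0.008,-0.016],"twist": 0},
    {"jaw": -1,"linear": [0,0.018,-0.036],"twist": 0},
    {"jaw": -1,"linear": [0,0.018,-0.036],"twist": 0},
    {"jaw": -1,"linear": [0,0.018,-0.036],"twist": 0},
    {"jaw": -1,"linear": [0,0.018,-0.036],"twist": 0},
    {"jaw": -1,"linear": [0,0.018,-0.036],"twist": 0},
    {"jaw": -1,"linear": [0,0.018,-0.036],"twist": 0},
    {"jaw": -1,"linear": [0,0.018,-0.036],"twist": 0},
    {"jaw": -1,"linear": [0,0.018,-0.036],"twist": 0},
    {"jaw": -1,"linear": [0,0.018,-0.036],"twist": 0}
  ]
}}

```text
t: 6.88
tool_pos: [461.7, 74.9, 264.6]
eef_rot: [[0.0, 0.903, 0.43], [-0.0, 0.43, -0.903], [-1.0, 0.0, 0.001]]
force: [0.3, 0.2, -2.9]
grip_width: 23.6
```

>>> {"method": "move_arm", "body": {
  "commands": [
    {"jaw": -1,"linear": [0,0.018,-0.036],"twist": 0},
    {"jaw": -1,"linear": [0,0.018,-0.036],"twist": 0},
    {"jaw": -1,"linear": [0,0.018,-0.036],"twist": 0},
    {"jaw": -1,"linear": [0,0.018,-0.036],"twist": 0},
    {"jaw": -1,"linear": [0,0.018,-0.036],"twist": 0},
    {"jaw": -1,"linear": [0,0.018,-0.036],"twist": 0},
    {"jaw": -1,"linear": [0,0,0],"twist": 0},
    {"jaw": -1,"linear": [0,0,0],"twist": 0},
    {"jaw": -1,"linear": [0,0,0],"twist": 0}
  ]
}}

```text
t: 8.0
tool_pos: [467.5, 312.9, 264.6]
eef_rot: [[0.0, 0.904, 0.428], [-0.001, 0.428, -0.904], [-1.0, -0.0, 0.001]]
force: [-0.2, 0.3, -2.2]
grip_width: 23.5
```

```bash
python3 - <<'E'
from st import *
print("delta tool", R.T@(np.array([469.1,330.4,78+114.7])-p))
E
```

```text
8.0 [467.509 312.867 264.582] F [-0.208  0.339 -2.218] w 23.450272958697084
[[ 0.     0.904  0.428]
 [-0.001  0.428 -0.904]
 [-1.    -0.     0.001]]
q [ 0.096  0.238 -0.895  1.583  0.188  1.411 -1.944]
delta tool [ 71.867   8.947 -15.232]
```

>>> {"method": "move_arm", "body": {
  "commands": [
    {"jaw": -1,"linear": [0,0.009,-0.015],"twist": 0},
    {"jaw": -1,"linear": [0.02,0,0],"twist": 0},
    {"jaw": -1,"linear": [0.02,0,0],"twist": 0},
    {"jaw": -1,"linear": [0.012,0,0],"twist": 0},
    {"jaw": -1,"linear": [0,0,0],"twist": 0},
    {"jaw": -1,"linear": [0,0,0],"twist": 0},
    {"jaw": -1,"linear": [0,0,0],"twist": 0},
    {"jaw": -1,"linear": [0,0,0],"twist": 0}
  ]
}}

```text
t: 9.0
tool_pos: [469.3, 331.5, 213.0]
eef_rot: [[0.001, 0.903, 0.429], [0.0, 0.429, -0.903], [-1.0, 0.001, -0.0]]
force: [-0.7, -0.0, -2.7]
grip_width: 23.1
```

```bash
cat > look.py <<'E'
import sys
from st import *
n,foot=sys.argv[1],np.array(eval(sys.argv[2]))
S=manip.camera_model("side");T=manip.camera_model("top");Wm=manip.camera_model("wrist")
tip=p-[0,0,114.7]
im={k:manip.capture(k)[:,:,::-1] for k in("side","wrist","top")}
for k,im_ in im.items(): cv2.imwrite(f"pics/{n}_{k}.png",im_)
for k,m in(("side",S),("wrist",Wm),("top",T)): print(k,"tip",proj(m,[tip],k=="wrist")[0],"foot",proj(m,[foot],k=="wrist")[0])
u=proj(S,[foot])[0].astype(int); x0,y0=u[0]-40,u[1]-40; print("side crop x0,y0",x0,y0,"f 7")
cv2.imwrite(f"pics/{n}_sc.png",cv2.resize(im["side"][y0:y0+70,x0:x0+80],None,fx=7,fy=7,interpolation=cv2.INTER_CUBIC))
print("delta tool",R.T@(foot+[0,0,114.7]-p))
E
python3 look.py setA "[469.1,330.4,78]"
```

```text
9.0 [469.274 331.492 213.032] F [-0.674 -0.042 -2.687] w 23.08443689838996
[[ 0.001  0.903  0.429]
 [ 0.     0.429 -0.903]
 [-1.     0.001 -0.   ]]
q [ 0.049  0.3   -0.89   1.632  0.239  1.324 -2.005]
side tip [161.241 277.57 ] foot [163.198 281.275]
wrist tip [258.78  190.482] foot [259.614 185.508]
top tip [122.159 178.154] foot [125.389 179.128]
side crop x0,y0 123 241 f 7
delta tool [20.332 -0.642  0.912]
```

View pics/setA_sc.png

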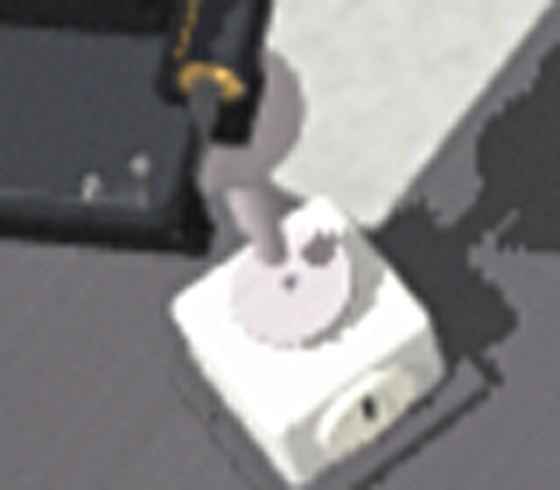

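View pics/setA_wrist.png

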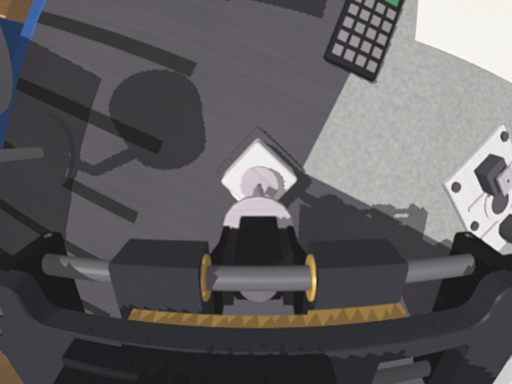

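View pics/setA_top.png

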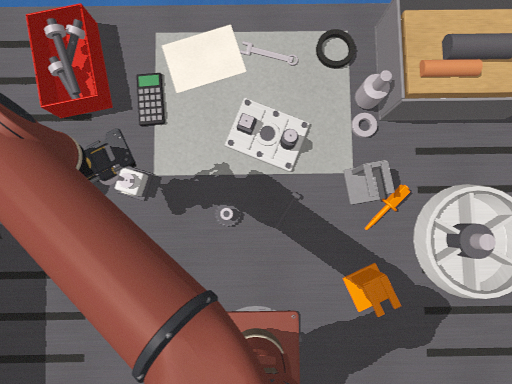

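```bash
python3 - <<'E'
from st import *
w=cv2.imread("pics/setA_wrist.png");b=cv2.imread("pics/setA_side.png")
A=cv2.resize(w[150:210,225:295],None,fx=9,fy=9,interpolation=cv2.INTER_CUBIC)
cv2.imwrite("pics/cA.png",A)
B=cv2.resize(b[260:300,140:190],None,fx=14,fy=14,interpolation=cv2.INTER_CUBIC);cv2.imwrite("pics/cB.png",B)
E
```

```text
9.15 [469.171 331.35  212.734] F [ 0.453  0.305 -3.659] w 23.977219906560606
[[ 0.     0.903  0.429]
 [ 0.     0.429 -0.903]
 [-1.     0.    -0.   ]]
q [ 0.049  0.3   -0.89   1.632  0.239  1.324 -2.005]
```

View pics/cA.png

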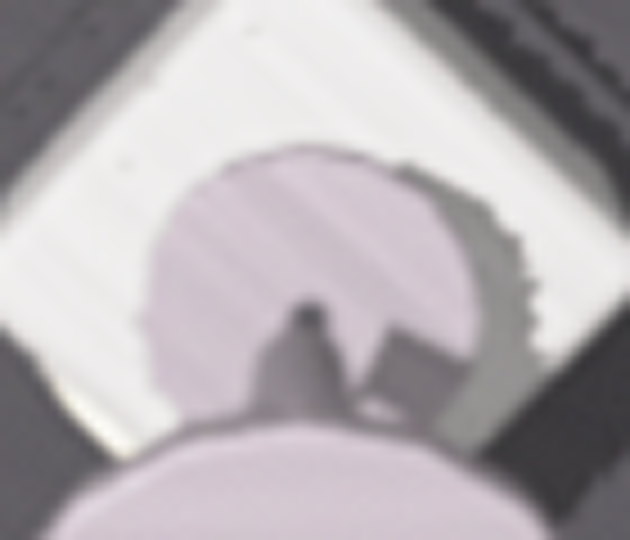

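View pics/cB.png

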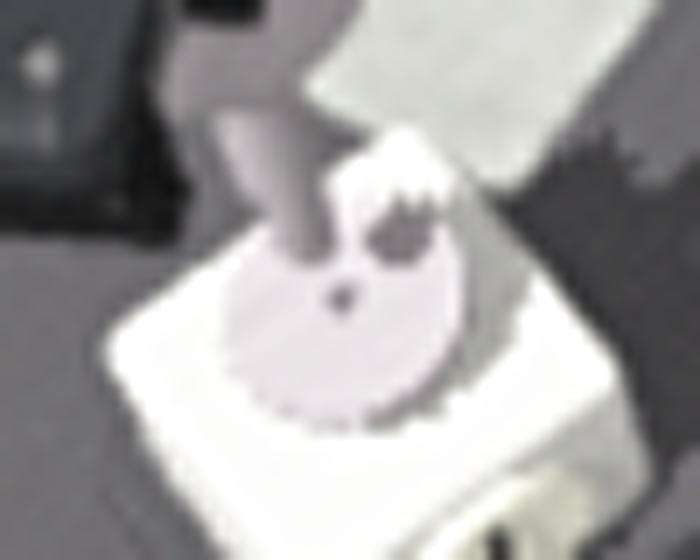

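```bash
python3 - <<'E'
from st import *
Wm=manip.camera_model("wrist");S=manip.camera_model("side")
F=atz(Wm,cr(225,150,9,310,312),78,True);print("foot by wrist",F,"tool delta",R.T@(F-p))
print("side foot",atz(S,cr(140,260,14,341,298),78))
print("side tip", [atz(S,cr(140,260,14,x,y),98.3) for x,y in((310,245),(315,240))])
print("far edge wrist",(proj(Wm,[p-[0,0,114.7]+5*R[:,1]],True)-[225,150]+.5)*9-.5)
E
```

```text
9.15 [469.171 331.35  212.734] F [ 0.453  0.305 -3.659] w 23.977219906560606
[[ 0.     0.903  0.429]
 [ 0.     0.429 -0.903]
 [-1.     0.    -0.   ]]
q [ 0.049  0.3   -0.89   1.632  0.239  1.324 -2.005]
foot by wrist [469.975 331.459  78.   ] tool delta [134.734   0.739   0.251]
side foot [468.452 328.733  78.   ]
side tip [array([469.266, 329.979,  98.3  ]), array([469.128, 328.9  ,  98.3  ])]
far edge wrist [[308.297 323.2  ]]
```

The wrist and side views agree that the tip is within about 1 mm of the foot's centre. Pressing slowly to about 4 mm.

>>> {"method": "move_arm", "body": {
  "commands": [
    {"jaw": -1,"linear": [0.01,0,0],"twist": 0},
    {"jaw": -1,"linear": [0.006,0,0],"twist": 0},
    {"jaw": -1,"linear": [0.004,0,0],"twist": 0},
    {"jaw": -1,"linear": [0.002,0,0],"twist": 0},
    {"jaw": -1,"linear": [0.002,0,0],"twist": 0},
    {"jaw": -1,"linear": [0,0,0],"twist": 0},
    {"jaw": -1,"linear": [0,0,0],"twist": 0},
    {"jaw": -1,"linear": [0,0,0],"twist": 0}
  ]
}}

```text
t: 10.15
tool_pos: [469.1, 331.3, 188.7]
eef_rot: [[0.0, 0.903, 0.429], [-0.0, 0.429, -0.903], [-1.0, -0.0, 0.0]]
force: [-1.4, -1.1, 0.7]
grip_width: 23.8
```

```bash
python3 look.py setB "[469.1,330.4,78]"; python3 - <<'E'
from st import *
b=cv2.imread("pics/setB_side.png")
cv2.imwrite("pics/cB2.png",cv2.resize(b[260:300,140:190],None,fx=14,fy=14,interpolation=cv2.INTER_CUBIC))
print(proj(manip.camera_model("side"),[[468.4,328.7,78],[468.4,328.7,70]]))
E
```

```text
10.15 [469.071 331.253 188.706] F [-1.416 -1.132  0.736] w 23.827758798494624
[[ 0.     0.903  0.429]
 [-0.     0.429 -0.903]
 [-1.    -0.     0.   ]]
q [ 0.043  0.318 -0.884  1.665  0.255  1.28  -2.017]
side tip [163.275 282.365] foot [163.198 281.275]
wrist tip [258.76  190.372] foot [259.586 191.895]
top tip [125.596 179.318] foot [125.389 179.128]
side crop x0,y0 123 241 f 7
delta tool [-3.994 -0.34   0.783]
10.3 [469.114 331.248 188.615] F [-2.207 -1.562  0.97 ] w 24.016562459777585
[[-0.     0.903  0.429]
 [-0.     0.429 -0.903]
 [-1.    -0.     0.   ]]
q [ 0.043  0.318 -0.884  1.665  0.255  1.28  -2.017]
[[163.92  280.821]
 [164.524 282.383]]
```

View pics/cB2.png

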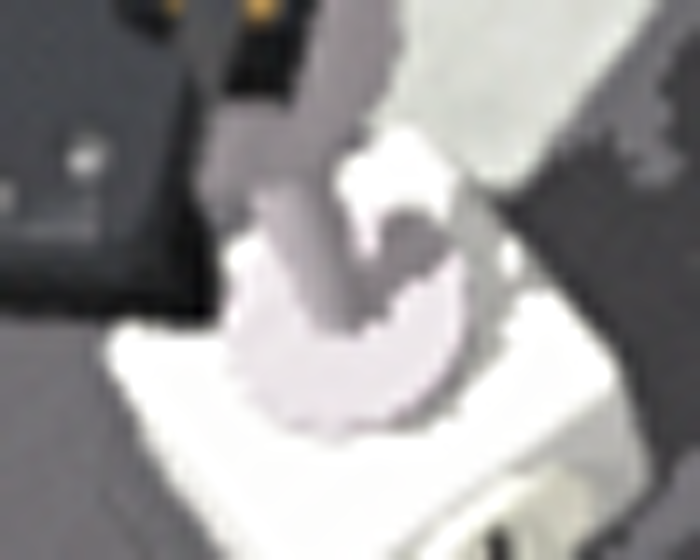

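3.5 N at a 4 mm depth, with the stylus on the middle, so this press is half-way. Retracting and moving to the square foot.

>>> {"method": "move_arm", "body": {
  "commands": [
    {"jaw": -1,"linear": [-0.005,0,0],"twist": 0},
    {"jaw": -1,"linear": [-0.02,0,0],"twist": 0},
    {"jaw": -1,"linear": [-0.025,0,0],"twist": 0},
    {"jaw": -1,"linear": [0,0.001,0.02],"twist": 0},
    {"jaw": -1,"linear": [0,0.001,0.035],"twist": 0},
    {"jaw": -1,"linear": [0,0.001,0.035],"twist": 0},
    {"jaw": -1,"linear": [0,0.001,0.035],"twist": 0},
    {"jaw": -1,"linear": [0,0.001,0.035],"twist": 0},
    {"jaw": -1,"linear": [0,0.001,0.035],"twist": 0},
    {"jaw": -1,"linear": [0,0.001,0.035],"twist": 0}
  ]
}}

```text
t: 11.55
tool_pos: [575.2, 125.9, 240.2]
eef_rot: [[0.002, 0.903, 0.43], [0.001, 0.43, -0.903], [-1.0, 0.002, 0.0]]
force: [1.0, -0.8, -3.2]
grip_width: 23.9
```

>>> {"method": "move_arm", "body": {
  "commands": [
    {"jaw": -1,"linear": [0,0,0.035],"twist": 0},
    {"jaw": -1,"linear": [0,0,0.035],"twist": 0},
    {"jaw": -1,"linear": [0,0,0.035],"twist": 0},
    {"jaw": -1,"linear": [0,0,0.015],"twist": 0},
    {"jaw": -1,"linear": [0,0,0],"twist": 0},
    {"jaw": -1,"linear": [0,0,0],"twist": 0},
    {"jaw": -1,"linear": [0,0,0],"twist": 0}
  ]
}}

```text
t: 12.42
tool_pos: [625.3, 19.9, 238.9]
eef_rot: [[0.0, 0.902, 0.431], [0.0, 0.431, -0.902], [-1.0, 0.0, -0.0]]
force: [-0.1, -0.2, -2.6]
grip_width: 23.8
```

```bash
python3 look.py sqA "[625.3,18.4,70]"
```

```text
12.425 [625.33  19.93 238.94] F [-0.063 -0.233 -2.572] w 23.83355890785651
[[ 0.     0.902  0.431]
 [ 0.     0.431 -0.902]
 [-1.     0.    -0.   ]]
q [ 0.457  0.362 -0.725  1.474  0.24   1.397 -1.403]
side tip [187.142 152.087] foot [190.012 165.048]
wrist tip [258.818 190.452] foot [259.902 177.622]
top tip [243.934 113.632] foot [245.112 119.554]
side crop x0,y0 150 125 f 7
delta tool [54.239 -0.711  1.38 ]
```

View pics/sqA_wrist.png

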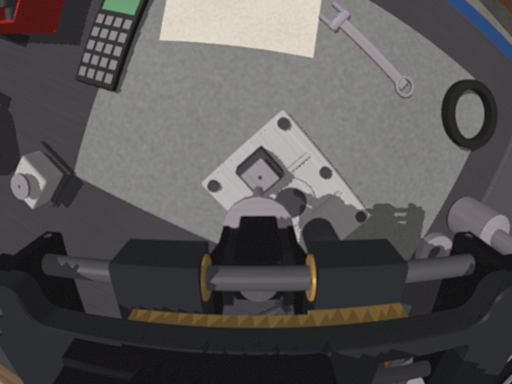

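View pics/sqA_sc.png

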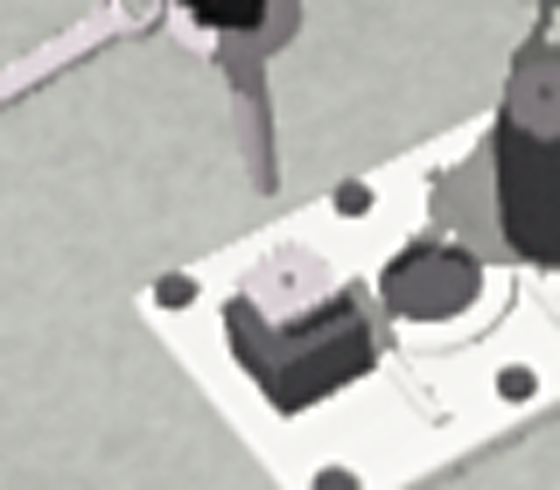

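The wrist view shows the foot's dot at about (260,178), against a prediction of (259.9,177.6). Good agreement. I'll descend to hover and check.

>>> {"method": "move_arm", "body": {
  "commands": [
    {"jaw": -1,"linear": [0.015,-0.0005,0.001],"twist": 0},
    {"jaw": -1,"linear": [0.02,0,0],"twist": 0},
    {"jaw": -1,"linear": [0.007,0,0],"twist": 0},
    {"jaw": -1,"linear": [0,0,0],"twist": 0},
    {"jaw": -1,"linear": [0,0,0],"twist": 0},
    {"jaw": -1,"linear": [0,0,0],"twist": 0}
  ]
}}

```text
t: 13.32
tool_pos: [626.0, 17.2, 197.2]
eef_rot: [[0.001, 0.903, 0.429], [0.0, 0.429, -0.903], [-1.0, 0.001, 0.0]]
force: [-0.5, 0.3, -2.7]
grip_width: 23.9
```

```bash
python3 look.py sqB "[625.3,18.4,70]"; python3 - <<'E'
from h import *
w=cv2.imread("pics/sqB_wrist.png");b=cv2.imread("pics/sqB_side.png")
A=cv2.resize(w[150:205,230:290],None,fx=8,fy=8,interpolation=cv2.INTER_CUBIC)
B=cv2.resize(b[140:180,170:215],None,fx=11,fy=11,interpolation=cv2.INTER_CUBIC)
cv2.imwrite("pics/sqBw.png",A);cv2.imwrite("pics/sqBs.png",B)
E
```

```text
13.325 [626.039  17.212 197.213] F [-0.517  0.261 -2.712] w 23.912474044746986
[[ 0.001  0.903  0.429]
 [ 0.     0.429 -0.903]
 [-1.     0.001  0.   ]]
q [ 0.457  0.386 -0.718  1.531  0.258  1.321 -1.415]
side tip [189.488 161.67 ] foot [190.012 165.048]
wrist tip [258.734 190.489] foot [257.327 187.135]
top tip [245.435 117.967] foot [245.112 119.554]
side crop x0,y0 150 125 f 7
delta tool [12.512 -0.169 -1.395]
```

View pics/sqBw.png

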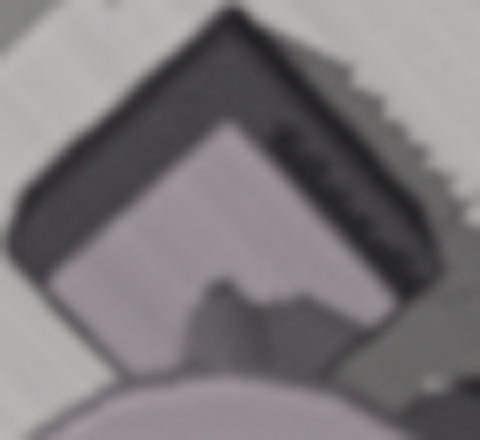

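View pics/sqBs.png

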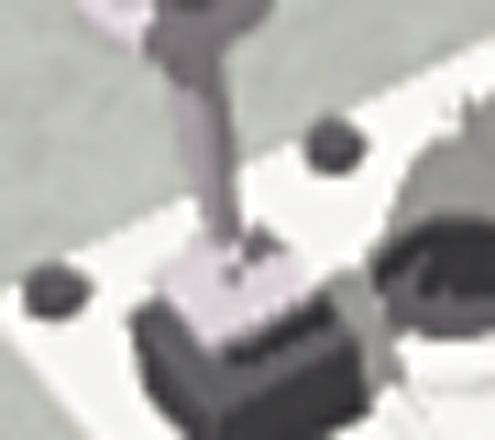

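```bash
python3 - <<'E'
from st import *
Wm=manip.camera_model("wrist");S=manip.camera_model("side")
for uv in [(227.5,290)]:
    F=atz(Wm,cr(230,150,8,*uv),70,True);print("foot by wrist",F,"tool delta",R.T@(F-p))
print([atz(Wm,cr(230,150,8,*u),70,True) for u in((50,280),(230,122),(405,300))])
print("side foot",atz(S,cr(170,140,11,234,272),70),"side tip",atz(S,cr(170,140,11,221,232),p[2]-114.7))
E
```

```text
13.475 [625.864  17.104 196.958] F [ 0.091 -0.17  -2.314] w 24.264104466780005
[[ 0.001  0.903  0.429]
 [-0.     0.429 -0.903]
 [-1.     0.001  0.   ]]
q [ 0.457  0.386 -0.717  1.532  0.258  1.32  -1.415]
foot by wrist [626.683  18.328  70.   ] tool delta [126.958   1.197  -0.791]
[array([618.267,  39.137,  70.   ]), array([646.341,  27.321,  70.   ]), array([635.145,  -2.52 ,  70.   ])]
side foot [625.057  15.004  70.   ] side tip [628.067  13.829  82.258]
```

>>> {"method": "move_arm", "body": {
  "commands": [
    {"jaw": -1,"linear": [0.006,0,-0.001],"twist": 0},
    {"jaw": -1,"linear": [0.004,0,0],"twist": 0},
    {"jaw": -1,"linear": [0.002,0,0],"twist": 0},
    {"jaw": -1,"linear": [0.002,0,0],"twist": 0},
    {"jaw": -1,"linear": [0.002,0,0],"twist": 0},
    {"jaw": -1,"linear": [0,0,0],"twist": 0},
    {"jaw": -1,"linear": [0,0,0],"twist": 0},
    {"jaw": -1,"linear": [0,0,0],"twist": 0}
  ]
}}

```text
t: 14.48
tool_pos: [625.2, 18.0, 180.7]
eef_rot: [[-0.0, 0.903, 0.429], [0.0, 0.429, -0.903], [-1.0, -0.0, -0.0]]
force: [-2.9, 0.2, 0.0]
grip_width: 24.0
```

```bash
python3 look.py sqC "[625.3,18.4,70]"; python3 - <<'E'
from h import *
w=cv2.imread("pics/sqC_wrist.png");b=cv2.imread("pics/sqC_side.png")
cv2.imwrite("pics/sqCs.png",np.hstack([cv2.resize(b[140:180,170:210],None,fx=10,fy=10,interpolation=cv2.INTER_CUBIC),cv2.resize(w[155:205,235:285],None,fx=8,fy=8,interpolation=cv2.INTER_CUBIC)]))
E
```

```text
14.475 [625.169  18.023 180.664] F [-2.943  0.246  0.004] w 24.02955876745889
[[-0.     0.903  0.429]
 [ 0.     0.429 -0.903]
 [-1.    -0.    -0.   ]]
q [ 0.455  0.396 -0.715  1.554  0.266  1.292 -1.423]
side tip [190.312 165.93 ] foot [190.012 165.048]
wrist tip [258.785 190.404] foot [258.499 191.319]
top tip [245.294 120.015] foot [245.112 119.554]
side crop x0,y0 150 125 f 7
delta tool [-4.036  0.28  -0.284]
```

View pics/sqCs.png

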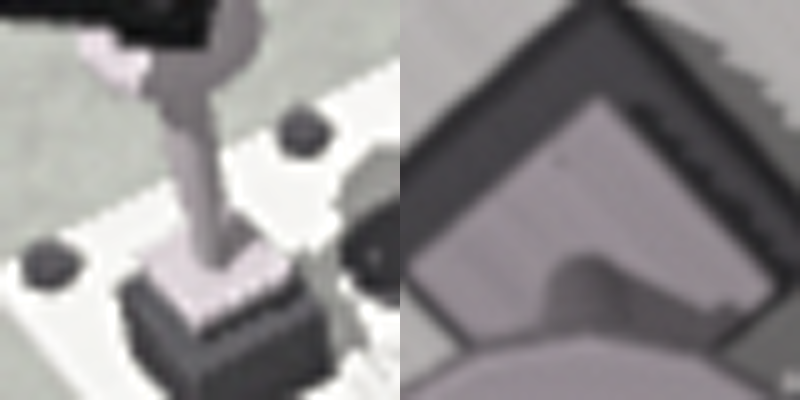

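>>> {"method": "move_arm", "body": {
  "commands": [
    {"jaw": -1,"linear": [0,0,0],"twist": 0}
  ]
}}

```text
t: 14.75
tool_pos: [625.2, 18.0, 180.6]
eef_rot: [[-0.0, 0.903, 0.429], [0.0, 0.429, -0.903], [-1.0, -0.0, -0.0]]
force: [-2.1, -0.6, 1.1]
grip_width: 24.0
```

>>> {"method": "move_arm", "body": {
  "commands": [
    {"jaw": -1,"linear": [0,0,0],"twist": 0}
  ]
}}

```text
t: 14.88
tool_pos: [625.2, 18.0, 180.6]
eef_rot: [[-0.0, 0.903, 0.429], [0.0, 0.429, -0.903], [-1.0, -0.0, -0.0]]
force: [-2.4, 1.0, 0.3]
grip_width: 23.8
```

About 3.2 N at 4 mm: half-way. Moving on to the round foot.

>>> {"method": "move_arm", "body": {
  "commands": [
    {"jaw": -1,"linear": [-0.005,0,0],"twist": 0},
    {"jaw": -1,"linear": [-0.02,0,0],"twist": 0},
    {"jaw": -1,"linear": [-0.025,0,0],"twist": 0},
    {"jaw": -1,"linear": [-0.015,0,0],"twist": 0},
    {"jaw": -1,"linear": [0,-0.023,0.0205],"twist": 0},
    {"jaw": -1,"linear": [0,-0.023,0.021],"twist": 0},
    {"jaw": -1,"linear": [0,-0.023,0.0205],"twist": 0},
    {"jaw": -1,"linear": [0,-0.023,0.0205],"twist": 0},
    {"jaw": -1,"linear": [0,0,0],"twist": 0},
    {"jaw": -1,"linear": [0,0,0],"twist": 0}
  ]
}}

```text
t: 16.12
tool_pos: [577.9, -95.4, 246.1]
eef_rot: [[0.001, 0.903, 0.43], [0.0, 0.43, -0.903], [-1.0, 0.001, 0.0]]
force: [0.5, 0.7, -2.9]
grip_width: 24.0
```

>>> {"method": "move_arm", "body": {
  "commands": [
    {"jaw": -1,"linear": [0.01,0,0],"twist": 0},
    {"jaw": -1,"linear": [0.01,0,0],"twist": 0},
    {"jaw": -1,"linear": [0,0,0],"twist": 0},
    {"jaw": -1,"linear": [0,0,0],"twist": 0},
    {"jaw": -1,"linear": [0,0,0],"twist": 0}
  ]
}}

```text
t: 16.75
tool_pos: [577.8, -95.9, 225.9]
eef_rot: [[0.0, 0.903, 0.429], [0.0, 0.429, -0.903], [-1.0, 0.0, 0.0]]
force: [0.9, -0.6, -2.0]
grip_width: 23.6
```

```bash
python3 look.py rdA "[577.6,-96,98]"; python3 - <<'E'
from h import *
w=cv2.imread("pics/rdA_wrist.png");b=cv2.imread("pics/rdA_side.png")
cv2.imwrite("pics/rdAs.png",np.hstack([cv2.resize(b[110:160,205:255],None,fx=8,fy=8,interpolation=cv2.INTER_CUBIC),cv2.resize(w[155:205,235:285],None,fx=8,fy=8,interpolation=cv2.INTER_CUBIC)]))
E
```

```text
16.75 [577.803 -95.908 225.87 ] F [ 0.934 -0.577 -1.999] w 23.588815601795034
[[ 0.     0.903  0.429]
 [ 0.     0.429 -0.903]
 [-1.     0.     0.   ]]
q [ 0.664  0.271 -0.689  1.594  0.176  1.34  -1.174]
side tip [226.561 135.062] foot [226.905 138.387]
wrist tip [258.717 190.416] foot [258.682 186.944]
top tip [289.893 132.823] foot [289.447 134.12 ]
side crop x0,y0 186 98 f 7
delta tool [13.17  -0.229 -0.007]
```

View pics/rdAs.png

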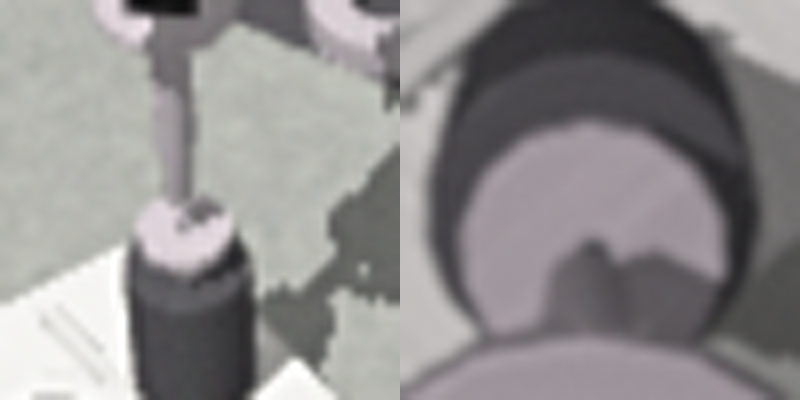

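>>> {"method": "move_arm", "body": {
  "commands": [
    {"jaw": -1,"linear": [0.006,0,-0.001],"twist": 0},
    {"jaw": -1,"linear": [0.005,0,0],"twist": 0},
    {"jaw": -1,"linear": [0.002,0,0],"twist": 0},
    {"jaw": -1,"linear": [0.002,0,0],"twist": 0},
    {"jaw": -1,"linear": [0.002,0,0],"twist": 0},
    {"jaw": -1,"linear": [0,0,0],"twist": 0},
    {"jaw": -1,"linear": [0,0,0],"twist": 0},
    {"jaw": -1,"linear": [0,0,0],"twist": 0}
  ]
}}

```text
t: 17.9
tool_pos: [577.1, -95.1, 208.7]
eef_rot: [[-0.0, 0.903, 0.429], [0.0, 0.429, -0.903], [-1.0, -0.0, -0.0]]
force: [-3.6, 1.8, -0.7]
grip_width: 23.7
```

```bash
python3 look.py rdB "[577.6,-96,98]"; python3 - <<'E'
from h import *
w=cv2.imread("pics/rdB_wrist.png");b=cv2.imread("pics/rdB_side.png")
cv2.imwrite("pics/rdBs.png",np.hstack([cv2.resize(b[110:160,205:255],None,fx=8,fy=8,interpolation=cv2.INTER_CUBIC),cv2.resize(w[155:205,235:285],None,fx=8,fy=8,interpolation=cv2.INTER_CUBIC)]))
E
```

```text
17.9 [577.075 -95.069 208.657] F [-3.605  1.791 -0.664] w 23.672389584313674
[[-0.     0.903  0.429]
 [ 0.     0.429 -0.903]
 [-1.    -0.    -0.   ]]
q [ 0.662  0.281 -0.688  1.619  0.183  1.308 -1.182]
side tip [226.96  139.671] foot [226.905 138.387]
wrist tip [258.802 190.384] foot [259.925 191.508]
top tip [288.947 134.691] foot [289.447 134.12 ]
side crop x0,y0 186 98 f 7
delta tool [-4.043  0.074  1.066]
```

View pics/rdBs.png

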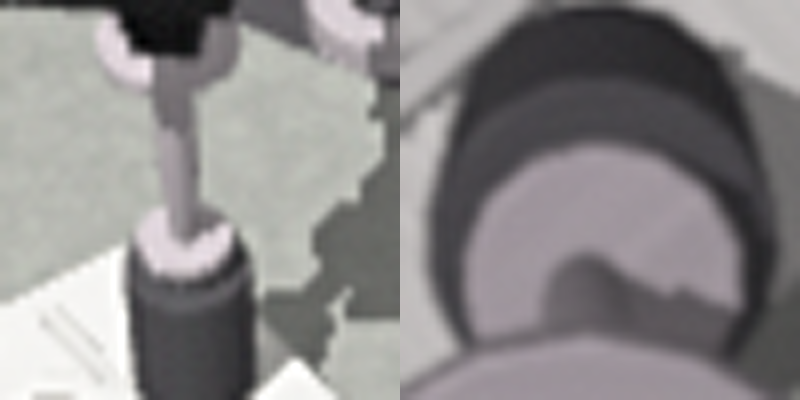

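>>> {"method": "move_arm", "body": {
  "commands": [
    {"jaw": -1,"linear": [0,0,0],"twist": 0}
  ]
}}

```text
t: 18.18
tool_pos: [577.1, -95.1, 208.5]
eef_rot: [[-0.0, 0.903, 0.429], [0.0, 0.429, -0.903], [-1.0, -0.0, -0.0]]
force: [-2.3, 0.7, 0.1]
grip_width: 24.1
```

>>> {"method": "move_arm", "body": {
  "commands": [
    {"jaw": -1,"linear": [0.0005,0,0],"twist": 0},
    {"jaw": -1,"linear": [0,0,0],"twist": 0}
  ]
}}

```text
t: 18.42
tool_pos: [577.1, -95.1, 208.1]
eef_rot: [[-0.0, 0.903, 0.429], [0.0, 0.429, -0.903], [-1.0, -0.0, -0.0]]
force: [-3.1, -0.2, 1.1]
grip_width: 23.7
```

>>> {"method": "move_arm", "body": {
  "commands": [
    {"jaw": -1,"linear": [0,0,0],"twist": 0}
  ]
}}

```text
t: 18.55
tool_pos: [577.2, -95.1, 208.1]
eef_rot: [[-0.0, 0.903, 0.429], [0.0, 0.429, -0.903], [-1.0, 0.0, -0.0]]
force: [-2.7, 0.4, 0.1]
grip_width: 23.9
```

>>> {"method": "move_arm", "body": {
  "commands": [
    {"jaw": -1,"linear": [0,0,0],"twist": 0}
  ]
}}

```text
t: 18.68
tool_pos: [577.2, -95.1, 208.1]
eef_rot: [[0.0, 0.903, 0.429], [0.0, 0.429, -0.903], [-1.0, 0.0, -0.0]]
force: [-2.5, 0.3, 0.7]
grip_width: 24.0
```

>>> {"method": "move_arm", "body": {
  "commands": [
    {"jaw": -1,"linear": [0,0,0],"twist": 0}
  ]
}}

```text
t: 18.8
tool_pos: [577.1, -95.1, 208.1]
eef_rot: [[-0.0, 0.903, 0.429], [0.0, 0.429, -0.903], [-1.0, 0.0, -0.0]]
force: [-3.1, 0.8, 0.7]
grip_width: 23.9
```

About 3.4 N on the round foot: half-way. Retracting to above the fork.

>>> {"method": "move_arm", "body": {
  "commands": [
    {"jaw": -1,"linear": [-0.005,0,0],"twist": 0},
    {"jaw": -1,"linear": [-0.02,0,0],"twist": 0},
    {"jaw": -1,"linear": [-0.02,0,0],"twist": 0},
    {"jaw": -1,"linear": [-0.012,0,0],"twist": 0},
    {"jaw": -1,"linear": [0,-0.025,0.0175],"twist": 0},
    {"jaw": -1,"linear": [0,-0.025,0.0175],"twist": 0},
    {"jaw": -1,"linear": [0,-0.025,0.0175],"twist": 0},
    {"jaw": -1,"linear": [0,-0.025,0.0175],"twist": 0},
    {"jaw": -1,"linear": [0,-0.025,0.0175],"twist": 0},
    {"jaw": -1,"linear": [0,-0.025,0.0175],"twist": 0}
  ]
}}

```text
t: 20.05
tool_pos: [486.4, -255.3, 265.7]
eef_rot: [[0.001, 0.903, 0.429], [-0.0, 0.429, -0.903], [-1.0, 0.0, 0.001]]
force: [-0.2, -0.2, -3.1]
grip_width: 23.9
```

>>> {"method": "move_arm", "body": {
  "commands": [
    {"jaw": -1,"linear": [0,-0.025,0.0175],"twist": 0},
    {"jaw": -1,"linear": [0,-0.025,0.0175],"twist": 0},
    {"jaw": -1,"linear": [0,0,0],"twist": 0},
    {"jaw": -1,"linear": [0,0,0],"twist": 0},
    {"jaw": -1,"linear": [0,0,0],"twist": 0}
  ]
}}

```text
t: 20.68
tool_pos: [457.3, -306.4, 265.3]
eef_rot: [[0.0, 0.902, 0.431], [0.0, 0.431, -0.902], [-1.0, 0.0, 0.0]]
force: [0.6, -0.1, -3.0]
grip_width: 24.0
```

```bash
python3 look.py stA "[455.2,-307.7,130]"; python3 - <<'E'
from st import *
print("to home",R.T@(np.array([455.2,-307.7,154.7])-p))
w=cv2.imread("pics/stA_wrist.png");b=cv2.imread("pics/stA_side.png")
cv2.imwrite("pics/stAs.png",np.hstack([cv2.resize(b[50:125,270:345],None,fx=5.2,fy=5.2,interpolation=cv2.INTER_CUBIC),cv2.resize(w[145:210,225:290],None,fx=6,fy=6,interpolation=cv2.INTER_CUBIC)]))
E
```

```text
20.675 [ 457.341 -306.361  265.284] F [ 0.588 -0.101 -2.957] w 23.995659378027153
[[ 0.     0.902  0.431]
 [ 0.     0.431 -0.902]
 [-1.     0.     0.   ]]
q [ 0.999  0.15  -0.544  1.622  0.078  1.391 -0.679]
side tip [301.43  95.33] foot [301.739 100.827]
wrist tip [258.76  190.452] foot [258.987 187.154]
top tip [379.96  176.908] foot [377.722 178.764]
side crop x0,y0 261 60 f 7
delta tool [20.582 -2.518  0.285]
20.825 [ 457.05  -306.773  265.125] F [ 1.151  0.186 -3.131] w 24.101244562937953
[[ 0.     0.903  0.43 ]
 [ 0.     0.43  -0.903]
 [-1.     0.    -0.   ]]
q [ 0.999  0.15  -0.543  1.622  0.079  1.391 -0.679]
to home [110.425  -2.084   0.043]
```

View pics/stAs.png

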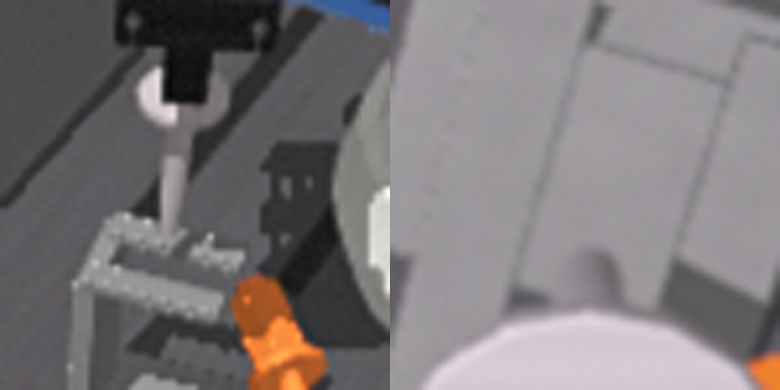

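The probe hangs upright and the tip is over the slot. I'll correct −2 mm along y and lower it.

>>> {"method": "move_arm", "body": {
  "commands": [
    {"jaw": -1,"linear": [0,-0.002,0],"twist": 0},
    {"jaw": -1,"linear": [0,0,0],"twist": 0},
    {"jaw": -1,"linear": [0.015,0,0],"twist": 0},
    {"jaw": -1,"linear": [0.015,0,0],"twist": 0},
    {"jaw": -1,"linear": [0,0,0],"twist": 0},
    {"jaw": -1,"linear": [0,0,0],"twist": 0}
  ]
}}

```text
t: 21.58
tool_pos: [454.9, -308.2, 235.0]
eef_rot: [[-0.0, 0.903, 0.429], [0.0, 0.429, -0.903], [-1.0, -0.0, -0.0]]
force: [-0.4, 1.2, -3.0]
grip_width: 23.6
```

```bash
python3 look.py stB "[455.2,-307.7,130]"; python3 - <<'E'
from st import *
print("to home",R.T@(np.array([455.2,-307.7,154.7])-p))
w=cv2.imread("pics/stB_wrist.png");b=cv2.imread("pics/stB_side.png")
cv2.imwrite("pics/stBs.png",np.hstack([cv2.resize(b[50:125,270:345],None,fx=5.2,fy=5.2,interpolation=cv2.INTER_CUBIC),cv2.resize(w[145:210,225:290],None,fx=6,fy=6,interpolation=cv2.INTER_CUBIC)]))
E
```

```text
21.575 [ 454.854 -308.249  235.01 ] F [-0.383  1.169 -2.979] w 23.579737791617962
[[-0.     0.903  0.429]
 [ 0.     0.429 -0.903]
 [-1.    -0.    -0.   ]]
q [ 1.001  0.163 -0.541  1.67   0.086  1.332 -0.682]
side tip [301.666 103.304] foot [301.739 100.827]
wrist tip [258.8   190.404] foot [258.453 192.772]
top tip [376.658 179.346] foot [377.722 178.764]
side crop x0,y0 261 60 f 7
delta tool [-9.69   0.548 -0.35 ]
21.725 [ 455.112 -308.384  235.545] F [ 0.726  0.387 -2.932] w 23.81047324280202
[[ 0.001  0.903  0.429]
 [-0.     0.429 -0.903]
 [-1.     0.     0.001]]
q [ 1.001  0.163 -0.542  1.67   0.086  1.332 -0.682]
to home [80.845  0.338 -0.635]
```

View pics/stBs.png

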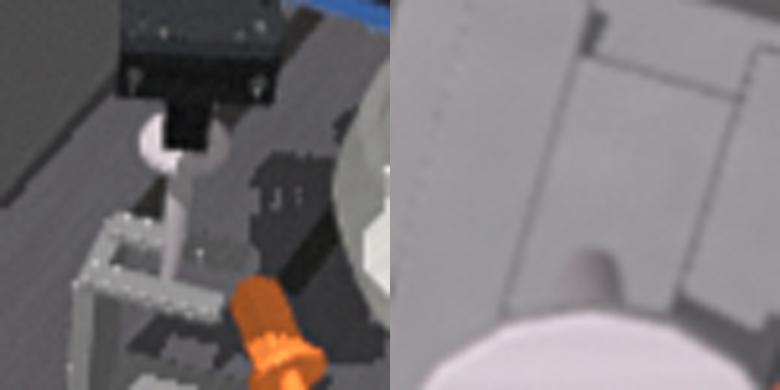

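The tip is inside the slot. Continuing down to about 3 mm above seat.

>>> {"method": "move_arm", "body": {
  "commands": [
    {"jaw": -1,"linear": [0.02,0,-0.0006],"twist": 0},
    {"jaw": -1,"linear": [0.02,0,0],"twist": 0},
    {"jaw": -1,"linear": [0.02,0,0],"twist": 0},
    {"jaw": -1,"linear": [0.012,0,0],"twist": 0},
    {"jaw": -1,"linear": [0.005,0,0],"twist": 0},
    {"jaw": -1,"linear": [0.001,0,0],"twist": 0},
    {"jaw": -1,"linear": [0,0,0],"twist": 0},
    {"jaw": -1,"linear": [0,0,0],"twist": 0},
    {"jaw": -1,"linear": [0,0,0],"twist": 0}
  ]
}}

```text
t: 22.85
tool_pos: [454.7, -307.8, 157.4]
eef_rot: [[0.0, 0.903, 0.429], [-0.0, 0.429, -0.903], [-1.0, 0.0, 0.0]]
force: [-0.0, -0.6, -2.8]
grip_width: 23.5
```

>>> {"method": "move_arm", "body": {
  "commands": [
    {"jaw": -1,"linear": [0.0015,0,0],"twist": 0},
    {"jaw": -1,"linear": [0,0,0],"twist": 0},
    {"jaw": -1,"linear": [0,0,0],"twist": 0}
  ]
}}

```text
t: 23.22
tool_pos: [454.6, -307.7, 155.5]
eef_rot: [[-0.0, 0.903, 0.429], [0.0, 0.429, -0.903], [-1.0, -0.0, -0.0]]
force: [0.3, -0.3, -3.2]
grip_width: 23.5
```

>>> {"method": "move_arm", "body": {
  "commands": [
    {"jaw": -1,"linear": [0.0005,0.0004,0],"twist": 0},
    {"jaw": -1,"linear": [0.0002,0,0],"twist": 0},
    {"jaw": -1,"linear": [0,0,0],"twist": 0},
    {"jaw": -1,"linear": [0,0,0],"twist": 0}
  ]
}}

```text
t: 23.72
tool_pos: [455.0, -307.6, 154.9]
eef_rot: [[-0.0, 0.903, 0.429], [0.0, 0.429, -0.903], [-1.0, 0.0, -0.0]]
force: [-0.1, -0.2, -2.6]
grip_width: 23.4
```

```bash
python3 look.py stC "[455.2,-307.7,130]"; python3 - <<'E'
from st import *
b=cv2.imread("pics/stC_side.png");a=cv2.imread("pics/s3.png")
cv2.imwrite("pics/stCs.png",cv2.resize(b[50:170,230:390],None,fx=4.5,fy=4.5))
E
```

```text
23.725 [ 454.954 -307.562  154.867] F [-0.131 -0.203 -2.585] w 23.40147547990137
[[-0.     0.903  0.429]
 [ 0.     0.429 -0.903]
 [-1.     0.    -0.   ]]
q [ 0.99   0.221 -0.539  1.777  0.122  1.177 -0.713]
side tip [299.448 123.365] foot [301.739 100.827]
wrist tip [258.792 190.377] foot [259.434 227.377]
top tip [366.665 182.666] foot [377.722 178.764]
side crop x0,y0 261 60 f 7
delta tool [-89.833   0.164   0.227]
23.875 [ 454.947 -307.573  154.884] F [-0.039  0.324 -2.169] w 23.83280514123582
[[ 0.     0.903  0.429]
 [ 0.     0.429 -0.903]
 [-1.     0.    -0.   ]]
q [ 0.99   0.221 -0.539  1.777  0.122  1.177 -0.713]
```

View pics/stCs.png

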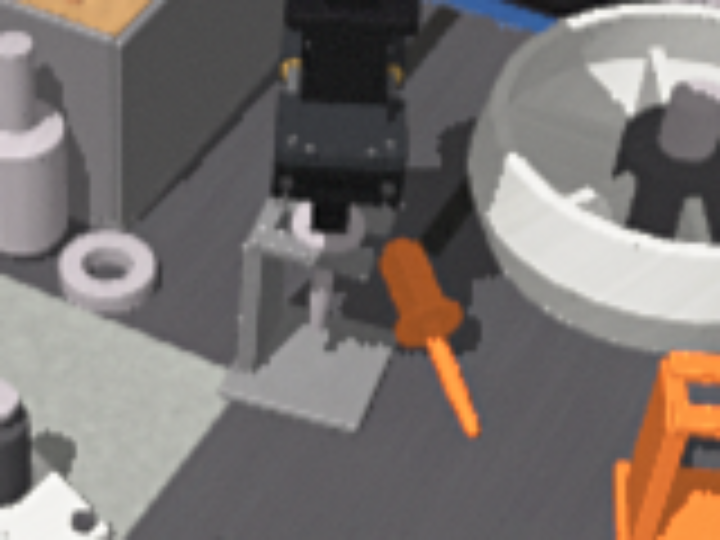

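>>> {"method": "move_arm", "body": {
  "commands": [
    {"jaw": -1,"linear": [0.0004,0,0],"twist": 0},
    {"jaw": -1,"linear": [0,0,0],"twist": 0}
  ]
}}

```text
t: 24.12
tool_pos: [455.0, -307.6, 154.7]
eef_rot: [[0.0, 0.903, 0.429], [-0.0, 0.429, -0.903], [-1.0, 0.0, 0.0]]
force: [-1.2, 0.5, 0.1]
grip_width: 23.9
```

>>> {"method": "move_arm", "body": {
  "commands": [
    {"jaw": -1,"linear": [0.0004,0,0],"twist": 0},
    {"jaw": -1,"linear": [0,0,0],"twist": 0}
  ]
}}

```text
t: 24.38
tool_pos: [455.1, -307.6, 154.6]
eef_rot: [[0.0, 0.903, 0.429], [-0.0, 0.429, -0.903], [-1.0, 0.0, 0.0]]
force: [-3.0, 2.1, 6.5]
grip_width: 23.7
```

>>> {"method": "move_arm", "body": {
  "commands": [
    {"jaw": -1,"linear": [0,0,0],"twist": 0}
  ]
}}

```text
t: 24.5
tool_pos: [455.0, -307.6, 154.6]
eef_rot: [[0.0, 0.903, 0.429], [-0.0, 0.429, -0.903], [-1.0, 0.0, 0.0]]
force: [-2.4, 1.9, 4.8]
grip_width: 24.0
```

Seated: the force swung from −2.6 to about +5 N. I'll ease up slightly and open.

>>> {"method": "move_arm", "body": {
  "commands": [
    {"jaw": -1,"linear": [-0.0004,0,0],"twist": 0},
    {"jaw": -0.3,"linear": [0,0,0],"twist": 0},
    {"jaw": 0,"linear": [0,0,0],"twist": 0},
    {"jaw": 0.5,"linear": [0,0,0],"twist": 0},
    {"jaw": 1,"linear": [0,0,0],"twist": 0},
    {"jaw": 1,"linear": [0,0,0],"twist": 0},
    {"jaw": 1,"linear": [0,0,0],"twist": 0},
    {"jaw": 1,"linear": [0,0,0],"twist": 0},
    {"jaw": 1,"linear": [0,0,0],"twist": 0}
  ]
}}

```text
t: 25.62
tool_pos: [455.0, -307.6, 154.5]
eef_rot: [[0.0, 0.903, 0.429], [0.0, 0.429, -0.903], [-1.0, 0.0, -0.0]]
force: [0.8, 0.3, -0.6]
grip_width: 85.2
```

```bash
python3 - <<'E'
from st import *
cv2.imwrite("pics/s9.png",cv2.resize(manip.capture("side")[50:170,230:390,::-1],None,fx=4.5,fy=4.5))
E
```

```text
25.625 [ 454.956 -307.557  154.466] F [ 0.766  0.323 -0.605] w 85.21006025504524
[[ 0.     0.903  0.429]
 [ 0.     0.429 -0.903]
 [-1.     0.    -0.   ]]
q [ 0.99   0.221 -0.539  1.778  0.122  1.176 -0.713]
```

View pics/s9.png

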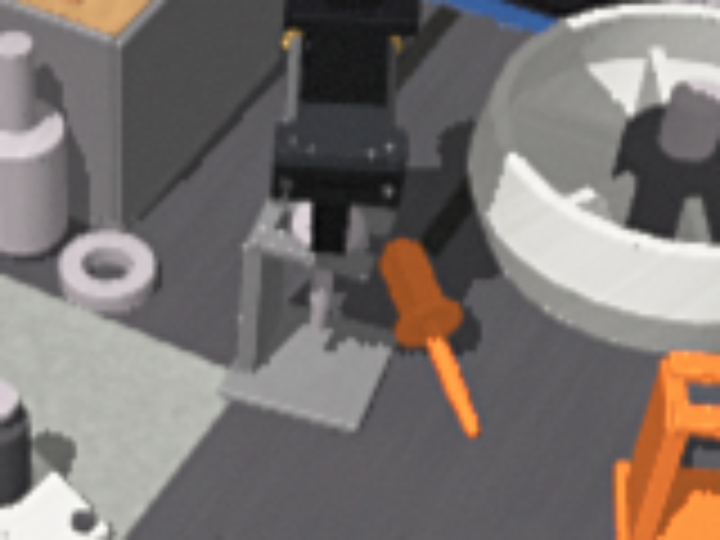

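The fingers are open and the probe hangs upright. Raising straight up, then checking with all cameras.

>>> {"method": "move_arm", "body": {
  "commands": [
    {"jaw": 1,"linear": [-0.01,0,0],"twist": 0},
    {"jaw": 1,"linear": [-0.03,0,0],"twist": 0},
    {"jaw": 1,"linear": [-0.04,0,0],"twist": 0},
    {"jaw": 1,"linear": [-0.04,0,0],"twist": 0},
    {"jaw": 1,"linear": [0,-0.03,0],"twist": 0},
    {"jaw": 1,"linear": [0,-0.04,0],"twist": 0},
    {"jaw": 1,"linear": [0,0,0],"twist": 0},
    {"jaw": 1,"linear": [0,0,0],"twist": 0}
  ]
}}

```text
t: 26.68
tool_pos: [392.3, -337.3, 275.1]
eef_rot: [[0.001, 0.903, 0.429], [-0.0, 0.429, -0.903], [-1.0, 0.001, 0.001]]
force: [1.0, 0.8, 0.6]
grip_width: 87.2
```

```bash
python3 look.py fin "[455.2,-307.7,130]"; python3 - <<'E'
from h import *
a=cv2.imread("pics/fin_side.png");b=cv2.imread("pics/fin_wrist.png");c=cv2.imread("pics/fin_top.png")
cv2.imwrite("pics/fin.png",np.hstack([cv2.resize(a[70:150,270:350],None,fx=5,fy=5),cv2.resize(b[60:160,220:320],None,fx=4,fy=4)]))
E
```

```text
26.675 [ 392.266 -337.33   275.091] F [1.016 0.846 0.573] w 87.20266139420931
[[ 0.001  0.903  0.429]
 [-0.     0.429 -0.903]
 [-1.     0.001  0.001]]
q [ 1.097  0.068 -0.494  1.682  0.032  1.399 -0.528]
side tip [327.233  94.159] foot [301.739 100.827]
wrist tip [258.729 190.48 ] foot [258.917 116.903]
top tip [395.712 203.563] foot [377.722 178.764]
side crop x0,y0 261 60 f 7
delta tool [30.432 69.541  0.25 ]
```

View pics/fin.png

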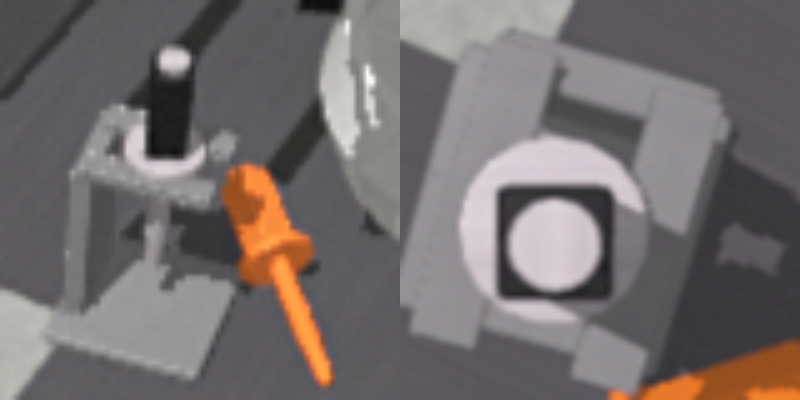

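View pics/fin_top.png

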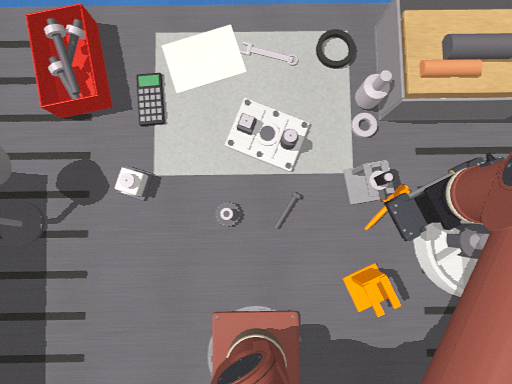

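View pics/fin_side.png

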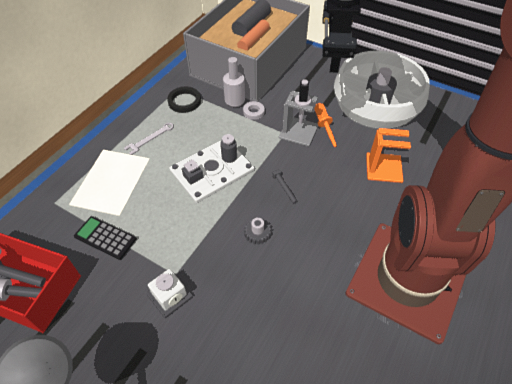

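The probe cap is at side (304.5,82), as at the start, and the collar sits on both prongs. The bystanders are unmoved and the robot is clear. Handing in.

```bash
python3 - <<'E'
from st import *
print(manip.job_done())
E
```

```text
26.825 [ 392.671 -336.864  274.584] F [-0.088  0.845 -0.461] w 86.42881403776315
[[ 0.     0.902  0.431]
 [ 0.     0.431 -0.902]
 [-1.     0.    -0.   ]]
q [ 1.097  0.069 -0.494  1.682  0.033  1.399 -0.527]
the job is handed in; nothing more can be done
None
```

I pressed the three feet in order (setter, square, round) and hung the probe back in the grey fork. The job was handed in at 26.8 s with no verdict reported.

- **Presses:** each went about 4 to 4.5 mm of the 8 mm travel, with 3 to 3.5 N on the tip. Those are half-way. I added 0.5 mm on the round foot because its first force readings were low, at 2.0 to 2.8 N.
- **Centring:** the wrist and fixed cameras disagreed by 2 to 3 mm throughout. I allowed for that offset and judge the tip to have been within about 1 to 2 mm of each middle.
- **Last checks:** the probe is upright with its collar on both prongs, in the same place in the side picture as at the start. The gripper is open and clear, and the listed loose parts have not moved.
- **Orange look-alike:** it tipped over between the first picture and the next one, about 1.4 s in. It had been standing free and already leaning. My fingertips never went below about 222 mm before that and no contact force showed, so I believe it fell by itself. I left it lying next to the fork's base.

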